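Take the vent board off the cold frame

TASK

Open the cold frame's vent for the day: the wooden vent board on its sloping lid hangs on two hidden screw heads by keyhole slots in its underside, left somewhere along the narrow part of the slots. Slide the board flat along the lid to the left (as seen from the robot) until it comes up against the wide end of its slots, then lift it straight off the lid without forcing it. Lay it gently, not dropped, handle up, flat and square in the middle of the kneeling block, long side along long side, and leave the grey pots and the white pot where they stand.

Things in the scene. Friction and masses are not known exactly. Their poses are not given: they have to be found in the camera images.
- vent_board: Loose pale softwood board, 140 x 240 x 20 mm, about 0.42 kg, lying on the sloping lid over the vent opening and hung there on two screws. Origin: centre of its underside; x runs up the slope along the 140 mm side, y to the left along the 240 mm side, z out of its upper face (30 degrees from vertical at the start).
- handle (a point): Centre of the top of the board's handle: a solid wooden batten on its upper face, 120 mm long along the board's y, 20 mm wide along x, 30 mm high, rounded edges. Lies 10 mm to +x of the board's centre, 50 mm above its underside. Axes as the board's. Nothing else within 50 mm of it on the board.
- wide_right (a point): Middle of the wide end of the right one of two blind keyhole slots in the board's underside (out of sight), 40 mm to +x of the board's centre. Slots run along y, 80 mm long: a 20 mm square wide end at -y, then to +y a 9 mm wide narrow part whose 5 mm lips catch the 15 mm screw heads. So the board must move to its own +y, 15 to 63 mm, different each time.
- wide_left (a point): Same of the left slot, 120 mm to +y. When the heads reach the end walls the board stops dead, heads 2.5 mm past these middles: ease back 2 to 3 mm, then lift along the board's z. Heads stand 10.5 mm above the lid, so 11 mm frees it; until then it has 2 mm of play square to the lid. Sliding friction 2 to 8 N; forcing it with over 70 N would tear the screws out.
- lid: Sloping lid of the timber cold frame (420 mm deep, 520 mm wide, 90 mm high in front, 330 mm at the back; does not move). Origin: centre of the vent opening (75 x 160 mm), on the lid's surface, 194 mm above the table. x runs up the slope (30 degrees), y to the left, z square out of the lid. Flush flat timber around the vent, 280 mm wide, 185 mm along the slope; only the board stands above it.
- block: Hard silicone kneeling block, grey, 340 x 220 x 40 mm, 1.5 kg, lying on the table to the right of the cold frame. Origin: centre of its underside; x along its 340 mm length, y along its 220 mm width, z up; flat top 40 mm above the origin.
- pot_stack: Bystander: stack of four nested grey plastic pots, 124 mm across, 171 mm high, light. Origin: centre of its underside, z up.
- white_pot: Bystander: white ceramic pot, 120 mm across the rim, 110 mm high. Origin: centre of its underside, z up.

How it is judged:
By the outcome, as a careful person would: the job done as asked, in the order asked, and still so for the second after the job is handed in, with the robot touching nothing.
It also fails if it takes over 54 s, if anything falls off the work surface, if the arm or the gripper's body presses on something with over 40 N, if the wrist force passes 120 N, or if a joint passes its speed limit or range.

ROBOT

A 6-joint arm with a two-finger parallel gripper is mounted at the origin on the work surface. World frame = base frame: x ahead of the robot, y to its left, z up, the work surface at z = 0. Lengths are in m, angles in rad, forces in N, time in s.
With the tool pointing down it reaches from about 0.225 to 0.875 m from the base axis. Payload 3.4 kg.
Tool frame: the origin (TCP) lies at the very end of the fingers, on their centre line; the grasp point (between the pads) lies 19 mm behind it; x points along the fingers, y is the direction in which the jaws open and shut, and the axes are right-handed (so a half turn about x gives the same grasp; the last joint's range is limited). The gripper opens to 85 mm and grips with 20 to 120 N. Pads are 22 mm wide; open, the fingers measure 114 mm over their backs; the gripper's body (76 mm by 85 mm) begins 54 mm behind the grasp point. The pads swing forward as they close: fully open they stand 13 mm farther back than shut.
Start: joints at [-0.121, 0.276, 1.505, -0, 1.361, -0.121], TCP at [0.575, -0, 0.211] pointing down, gripper open.
Joint ranges: [-2.89, 2.89], [-0.75, 2.08], [0.22, 2.7], [-1.18, 4.32], [0.11, 2.71], [-2.7, 2.7]. Speed limits (rad/s): [2.57, 2.57, 3.14, 3.14, 3.14, 3.14].

INTERFACE

Orientations are given as a unit quaternion [w, x, y, z].
In Python, from rig import manip gives the robot as it stands. The module is installed in compiled form; this text tells all that it offers.
- The arm moves only by the tool play_rows, never from a script. Its argument "plan" is a list that holds one entry, the list of rows, each a list of 5 numbers: the closure, from 0 (fully open) to 1 (shut), then the shift along the tool's x, y, z in m, then the turn about the tool's x in degrees. A call has 1 to 12 rows; each row is the pose to reach, as a shift and turn from the pose measured when the call began, along the tool's axes at that moment; what a row does not reach only later rows make up. A row lasts 1/10 s, in which the tool goes at most 50 mm and 8.59 degrees, less where a joint would pass 70% of its speed; a pose out of reach is approached as far as the arm can. A call with a gripper value outside its range is refused whole. The fingers move at their own pace and stop on an object; "grip_force" is the grip in N (left out, the last holds). Time passes only in rows, so rows that repeat a pose let the fingers close. It gives the time, the measured TCP pose, the force and the opening at its end, in the units of the state.
- manip.get_state(): the state, without advancing time (a new reading comes with each control period).
- manip.get_image(name): name is "scene" or "side" or "wrist"; returns (picture, depth): 480x640x3 uint8, red, green, blue; 480x640 float32, m along the optical axis (not along the pixel's ray), 0 where there is no reading.
- manip.camera_params(name): a dict with "intrinsics" (3x3 intrinsics, pixels), "R" (3x3) and "t" (3): a world point X has camera coordinates R X + t; the wrist camera has in their place "mount" (4x4, takes a point from camera to tool coordinates, whose origin is the TCP and whose axes are the tool frame's). Camera axes: x right, y down, z forward; pixel columns grow to the right and rows downward; lengths in m; the calibration is good to about 2 mm. A picture is of the moment at which its call begins: read the wrist's pose just before it. camera_params takes no time and is no camera call.
- manip.sign_off(): hands the job in, once; it reports no verdict.
The state is a dict: "clock": time; "qpos": joint angles; "qd": joint speeds; "effort": joint torques, N m; "position": TCP position; "ee_rot": TCP orientation; "contact_force": force on the tool from outside, world axes, zero at the start; "moment": the same for the moment, N m; "width": finger opening in m.
Only numpy, scipy, OpenCV 4.12 (cv2) and the standard library are available. Lean on these libraries where they do the work, as an engineer would, in place of code of your own. Each camera call takes 0.05 s, during which the arm holds its last target.

## Working session

There is one attempt and no reset: what is moved stays moved. The work goes in short steps, Python scripts to look and compute and a tool call to move; the robot and the scene stay as the last step left them, time stands still between calls to the robot, and variables do not carry over. Pictures are saved under pics/ and viewed, and the job is handed in when it is done.

Besides the shell and the picture viewer there is one more tool, called after "Request:" as a command line: name --argument value ..., lists and objects as JSON in quotes. play_rows: Moves the arm, as the interface text tells. Its arguments: {"type":"object","properties":{"plan":{"type":"array","items":{"type":"array","items":{"type":"array","items":{"type":"number"}}}},"grip_force":{"type":"number"}},"required":["plan"]}

```bash
mkdir -p pics; python3 - <<'E'
from rig import manip
import cv2,numpy as np
print(manip.get_state())
for n in ["scene","side"]:
    im,d=manip.get_image(n); cv2.imwrite(f"pics/{n}0.png",im[...,::-1]); np.savez(f"{n}0.npz",im=im,d=d)
    print(n,manip.camera_params(n))
print(manip.camera_params("wrist"))
E
```

```text
{'clock': 0.0, 'qpos': array([-1.20994180e-01,  2.76566750e-01,  1.50614669e+00,  4.03545823e-05,
        1.36071210e+00, -1.21026504e-01]), 'qd': array([-0.00077148, -0.00079452,  0.00040255, -0.00011576, -0.00010892,
       -0.00042969]), 'effort': array([ 6.20495921e-04, -4.16768074e+01, -2.45808578e+01, -1.52056768e-04,
        1.11346930e-02,  1.69860516e-05]), 'position': array([5.74422470e-01, 8.34732634e-05, 2.10250464e-01]), 'ee_rot': array([ 0.49948697,  0.49960525,  0.50052454, -0.50038239]), 'contact_force': array([0.30828162, 0.57695861, 0.46971598]), 'moment': array([-0.00719431,  0.04986296,  0.02005072]), 'width': 0.0854867607920616}
scene {'intrinsics': array([[577.74385233,   0.        , 313.10275937],
       [  0.        , 577.74385233, 250.80535631],
       [  0.        ,   0.        ,   1.        ]]), 'R': array([[ 0.36128426,  0.93222407,  0.02078374],
       [ 0.51231775, -0.17982697, -0.83975757],
       [-0.77910475,  0.31403907, -0.54256359]]), 't': array([-0.20715304, -0.16486766,  1.72960128])}
side {'intrinsics': array([[514.05634276,   0.        , 317.11691664],
       [  0.        , 514.05634276, 237.57521749],
       [  0.        ,   0.        ,   1.        ]]), 'R': array([[ 0.87217757,  0.48902414, -0.01271499],
       [ 0.28621933, -0.53120776, -0.79743138],
       [-0.3967175 ,  0.69186249, -0.60327566]]), 't': array([-0.48051468, -0.0635613 ,  1.2607892 ])}
{'intrinsics': array([[369.97787059,   0.        , 326.04238773],
       [  0.        , 369.97787059, 241.99496005],
       [  0.        ,   0.        ,   1.        ]]), 'mount': array([[-3.94356560e-04, -2.84299241e-01,  9.58735514e-01,
        -1.63203213e-01],
       [ 9.99999728e-01, -7.09390586e-04,  2.00970179e-04,
         1.27040938e-03],
       [ 6.22982279e-04,  9.58735333e-01,  2.84299444e-01,
        -7.26163293e-02],
       [ 0.00000000e+00,  0.00000000e+00,  0.00000000e+00,
         1.00000000e+00]])}
```

View pics/scene0.png

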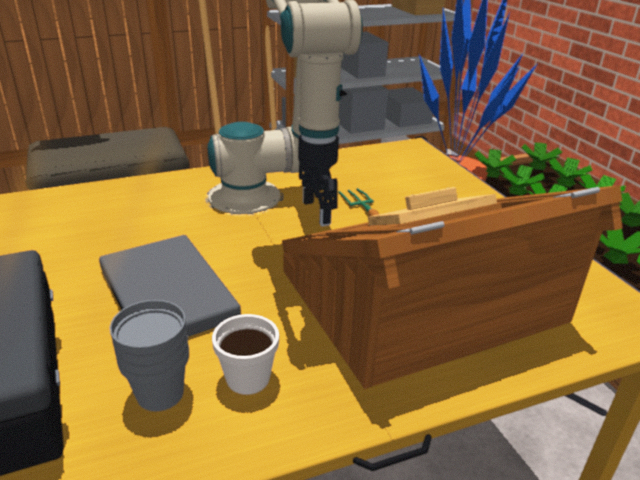

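View pics/side0.png

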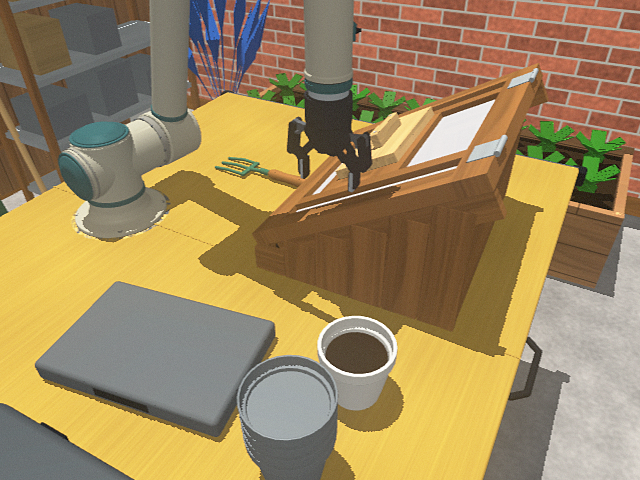

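The side view shows the block (corners around (120,283), (274,322), (213,430), (38,365)), the grey stack at (288,410), the white pot at (357,355), and the board with its handle at about (385,140), partly hidden by the gripper. Next I'll measure by depth and look with the wrist camera.

```bash
cat > h.py <<'E'
import numpy as np,cv2
from rig import manip
from scipy.spatial.transform import Rotation as Ro
def rot(q): return Ro.from_quat([q[1],q[2],q[3],q[0]]).as_matrix()
def cloud(name,d,st=None):
    p=manip.camera_params(name);K=p["intrinsics"]
    v,u=np.mgrid[:480,:640]
    c=np.stack([(u-K[0,2])/K[0,0]*d,(v-K[1,2])/K[1,1]*d,d],-1)
    if name=="wrist":
        M=p["mount"]; c=c@M[:3,:3].T+M[:3,3]
        return c@rot(st["ee_rot"]).T+st["position"]
    return (c-p["t"])@p["R"]
def shot(name,tag):
    st=manip.get_state(); im,d=manip.get_image(name)
    cv2.imwrite(f"pics/{name}{tag}.png",im[...,::-1]); 
    P=cloud(name,d,st); P[d==0]=np.nan
    np.savez(f"{name}{tag}.npz",im=im,d=d,P=P); return st,im,d,P
E
python3 - <<'E'
from h import *
st,im,d,P=shot("wrist","0")
print(rot(st["ee_rot"]))
for n in ["side","scene"]:
    z=np.load(n+"0.npz"); Q=cloud(n,z["d"]); im=z["im"].astype(int)
    m=(z["d"]>0)&(abs(Q[...,2]-0.04)<0.008)&(np.ptp(im,axis=2)<40)&(Q[...,0]<0.9)&(Q[...,0]>.1)
    k,l,s,c=cv2.connectedComponentsWithStats(m.astype(np.uint8))
    i=1+np.argmax(s[1:,4]); b=Q[l==i]
    print(n,s[i],b[:,2].mean(),cv2.minAreaRect((b[:,:2]*1000).astype(np.float32)))
    for nm,lo,hi in [("hi",0.06,0.3)]:
        m=(z["d"]>0)&(Q[...,2]>lo)&(Q[...,2]<hi)&(np.ptp(im,axis=2)<40)&(Q[...,1]<-0.2)&(Q[...,0]>0.2)
        k,l,s,c=cv2.connectedComponentsWithStats(m.astype(np.uint8))
        for i in range(1,k):
            if s[i,4]>300:
                b=Q[l==i]; print(n,s[i],b.min(0),b.max(0))
E
```

```text
[[-1.65271678e-03  9.99998634e-01 -3.59034400e-05]
 [ 2.08989301e-04 -3.55580876e-05 -9.99999978e-01]
 [-9.99998612e-01 -1.65272425e-03 -2.08930248e-04]]
side [   35   282   240   146 20329] 0.04079472419673065 ((407.27496337890625, -293.9594421386719), (340.46337890625, 221.04066467285156), 9.467066764831543)
side [  237   333   155   147 12226] [ 0.64829313 -0.41721225  0.06002176] [ 0.78859323 -0.20001008  0.17453313]
side [   0  403  134   77 5399] [ 0.4101031  -0.59407163  0.15098046] [ 0.62117539 -0.52007779  0.17661789]
scene [ 100  236  140   91 6969] 0.039925007923046395 ((410.9958801269531, -294.20166015625), (338.8490295410156, 216.08334350585938), 9.68293285369873)
scene [   0  251   60  201 9971] [ 0.41043434 -0.60242479  0.06002722] [ 0.81160176 -0.5084989   0.1779497 ]
scene [ 110  300   79   92 5768] [ 0.64730111 -0.41584775  0.06016243] [ 0.77511731 -0.29372112  0.17461101]
scene [ 213  316   39   60 1430] [ 0.66911991 -0.25301793  0.06000359] [ 0.79070046 -0.20005015  0.11454843]
```

View pics/wrist0.png

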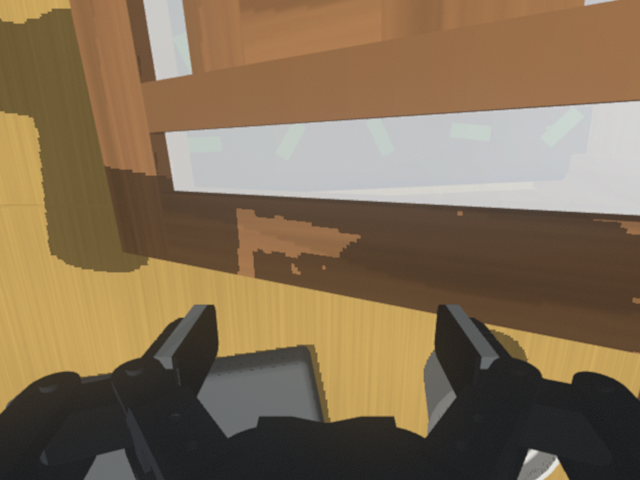

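The wrist view shows only the lid's front rail, since the board lies further up, and the block measures 340x221 mm as it should. Next I'll locate the board from the two fixed views.

```bash
python3 - <<'E'
from h import *
for n in ["side","scene","wrist"]:
    z=np.load(n+"0.npz"); Q=z["P"] if "P" in z else cloud(n,z["d"])
    im=z["im"]; hsv=cv2.cvtColor(im,cv2.COLOR_RGB2HSV)
    # slope coordinate: height above lid plane through approx
    X=Q.reshape(-1,3); ok=(z["d"].ravel()>0)&(X[:,0]>.4)&(X[:,0]<1.1)&(abs(X[:,1])<.35)&(X[:,2]>.08)&(X[:,2]<.4)
    print(n,ok.sum())
    if n=="side":
        for (u,v) in [(385,140),(380,125),(410,140),(400,115),(450,130),(480,120),(300,205),(520,90),(420,110)]: print(u,v,Q[v,u].round(3),hsv[v,u])
    if n=="scene":
        for (u,v) in [(432,197),(450,207),(480,205),(390,215)]: print(u,v,Q[v,u].round(3),hsv[v,u])
big=cv2.resize(cv2.imread("pics/side0.png")[60:220,280:560],None,fx=2.8,fy=2.8,interpolation=cv2.INTER_CUBIC);cv2.imwrite("pics/sidecrop.png",big)
E
```

```text
side 42536
385 140 [0.585 0.229 0.227] [ 19 121 189]
380 125 [0.559 0.261 0.242] [ 22 110 245]
410 140 [0.635 0.238 0.235] [ 18 116 211]
400 115 [0.517 0.491 0.166] [ 14 156 181]
450 130 [0.7   0.285 0.251] [ 10   3 237]
480 120 [0.753 0.289 0.282] [ 15   4 237]
300 205 [0.469 0.077 0.121] [ 16 156 108]
520 90 [0.804 0.357 0.328] [ 15 153 208]
420 110 [0.601 0.388 0.235] [ 22 108 254]
scene 35215
432 197 [0.577 0.266 0.236] [ 17 136 197]
450 207 [0.631 0.277 0.237] [ 17 137 218]
480 205 [0.629 0.354 0.227] [ 16 142 210]
390 215 [0.602 0.153 0.226] [ 17 150 165]
wrist 224183
```

View pics/sidecrop.png

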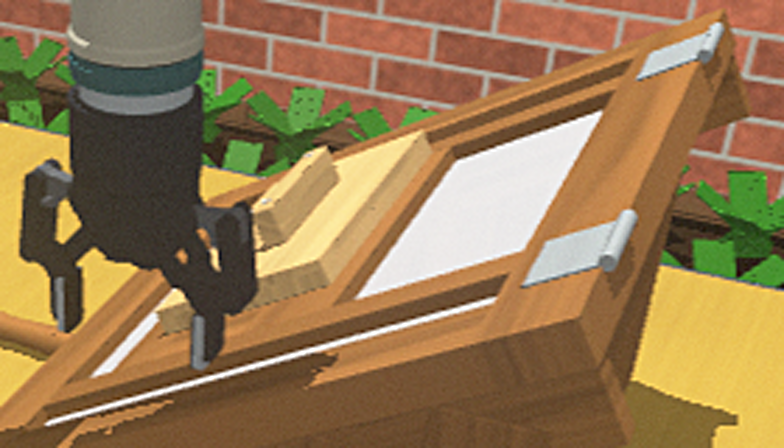

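The crop shows the pale board with its handle; the board's centre is near world (0.58, 0.27). I'll move the wrist camera above it for a clear view.

Request:
play_rows --plan '[[[0,-0.05,0,0,0],[0,-0.1,0,0,0],[0,-0.15,0,-0.05,0],[0,-0.19,0,-0.1,0],[0,-0.19,0,-0.15,0],[0,-0.19,0,-0.2,0],[0,-0.19,0,-0.25,0],[0,-0.19,0,-0.29,0],[0,-0.19,0,-0.29,0],[0,-0.19,0,-0.29,0]]]'

```text
clock: 1.15
position: [0.5744, 0.2928, 0.3992]
ee_rot: [0.5, 0.498, 0.502, -0.5]
contact_force: [0.6, -0.1, -0.9]
width: 0.0854
```

```bash
python3 - <<'E'
from h import *
st,im,d,P=shot("wrist","1")
print(st["position"],st["contact_force"],rot(st["ee_rot"])[:,0]); shot("side","1"); shot("scene","1")
E
```

```text
[0.57440643 0.29284874 0.39920338] [ 0.63796043 -0.13822914 -0.86580156] [-3.14281571e-03  8.97498270e-05 -9.99995057e-01]
```

View pics/wrist1.png

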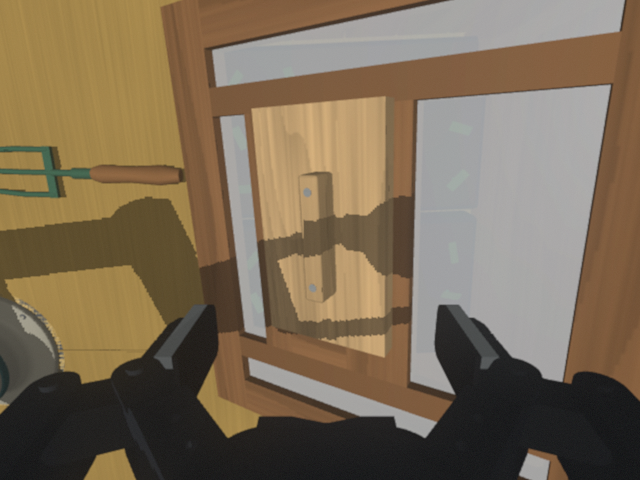

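View pics/side1.png

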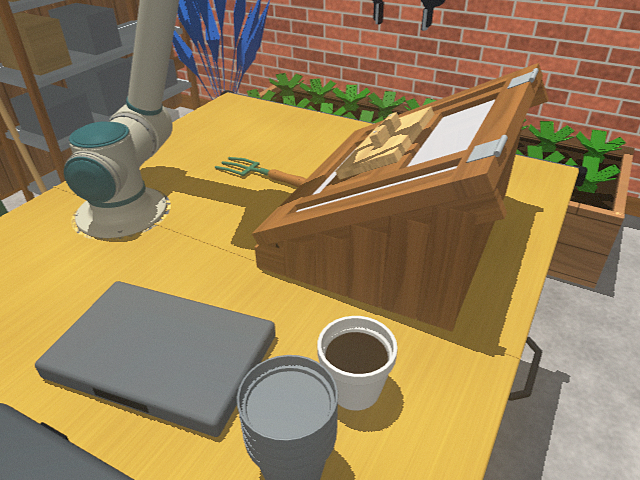

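The wrist view shows the whole board, with corners near (252,107), (388,97), (386,356) and (268,345), and the handle's top running from (310,175) to (318,300). Next I'll fit the planes and axes.

```bash
cat > fit.py <<'E'
from h import *
def fit(P,im,seedrect,verbose=1):
    # board top plane via mode of offset along 30deg normal, yaw-free fit
    u0,v0,u1,v1=seedrect
    S=P[v0:v1,u0:u1].reshape(-1,3); S=S[np.isfinite(S).all(1)]
    best=None;rng=np.random.default_rng(0)
    for _ in range(300):
        a,b,c=S[rng.choice(len(S),3,False)]; n=np.cross(b-a,c-a); L=np.linalg.norm(n)
        if L<1e-5: continue
        n/=L; n*=np.sign(n[2]); k=(abs((S-a)@n)<.0025).sum()
        if best is None or k>best[0]: best=(k,n,a)
    I=S[abs((S-best[2])@best[1])<.003]; c=I.mean(0); n=np.linalg.svd(I-c,full_matrices=False)[2][2]; n*=np.sign(n[2])
    return n,c
E
python3 - <<'E'
from fit import *
z=np.load("wrist1.npz");P=z["P"];im=z["im"]
n,c=fit(P,im,(340,110,385,330)); print("n",n,"tilt",np.degrees(np.arccos(n[2])),"yaw of -n horiz",np.degrees(np.arctan2(-n[1],-n[0])))
h=(P-c)@n
m=(abs(h)<.004)
hsv=cv2.cvtColor(im,cv2.COLOR_RGB2HSV)
k,l,s,cc=cv2.connectedComponentsWithStats(cv2.erode(m.astype(np.uint8),np.ones((3,3))))
i=l[200,360]; b=P[l==i]; print(s[i])
ex=np.array([-n[0],-n[1],0]); ex=np.cross(np.cross(n,ex),n); ex/=np.linalg.norm(ex); ey=np.cross(n,ex)
q=np.stack([(b-c)@ex,(b-c)@ey],1)*1000
r=cv2.minAreaRect(q.astype(np.float32)); print(r)
ctr=c+ex*r[0][0]/1000+ey*r[0][1]/1000; print("board top ctr",ctr)
m2=(abs(h-.03)<.004); k,l,s,cc=cv2.connectedComponentsWithStats(m2.astype(np.uint8)); i=l[240,315]; b=P[l==i]; print(s[i],h[l==i].mean())
q2=np.stack([(b-c)@ex,(b-c)@ey],1)*1000; r2=cv2.minAreaRect(q2.astype(np.float32)); print(r2)
print("handle top ctr",c+ex*r2[0][0]/1000+ey*r2[0][1]/1000+n*.03, "ex",ex,"ey",ey)
E
```

```text
n [-0.50168541 -0.02300465  0.8647442 ] tilt 30.146490468445187 yaw of -n horiz 2.6254433632928764
[  253    97   134   259 23704]
((-46.87376022338867, -13.24737548828125), (238.25869750976562, 139.8902587890625), 89.92121124267578)
board top ctr [0.56786885 0.27150009 0.21094054]
[ 299  174   26  128 2471] 0.029678652295521402
((-36.69799041748047, -12.768386840820312), (119.06060028076172, 20.60683250427246), 89.59418487548828)
handle top ctr [0.56158655 0.2716915  0.24199327] ex [0.86383651 0.03961099 0.50221257] ey [-4.58065970e-02  9.98950327e-01  3.46944695e-18]
```

The measurements agree with the given sizes: tilt 30.1°, board 238x140, handle 119x20.6 and +10 mm off-centre, yaw 2.6°. Next I'll shut the fingers and bring them to the right of the handle's right end.

Request:
play_rows --plan '[[[1,0,-0.002,0.04,-2.6],[1,0.03,-0.005,0.08,-2.6],[1,0.07,-0.005,0.101,-2.6],[1,0.11,-0.005,0.101,-2.6],[1,0.14,-0.005,0.101,-2.6],[1,0.14,-0.005,0.101,-2.6],[1,0.14,-0.005,0.101,-2.6]]]'

```text
clock: 2.0
position: [0.5699, 0.1863, 0.2613]
ee_rot: [0.511, 0.489, 0.51, -0.49]
contact_force: [1.1, 0.0, 0.4]
width: -0.0
```

```bash
python3 - <<'E'
from h import *
st,im,d,P=shot("wrist","2")
R=rot(st["ee_rot"]);print(st["position"],st["contact_force"],st["width"]);print(R.round(4)); print(st["qpos"])
H=np.array([.5616,.2717,.2420]);print("handle top ctr in tool",R.T@(H-st["position"]))
print("right end mid in tool",R.T@(np.array([.5718,.2121,.229])-st["position"]))
E
```

```text
[0.56990449 0.18630238 0.26129681] [1.10456813 0.0019673  0.40105687] -3.460256124348152e-05
[[-0.0013  0.9991  0.0424]
 [-0.0014  0.0424 -0.9991]
 [-1.     -0.0013  0.0013]]
[ 2.00662778e-01  2.91984826e-01  1.35879358e+00 -1.11740662e-03
  1.49233936e+00  1.58317705e-01]
handle top ctr in tool [ 0.01918816 -0.00464878 -0.08569882]
right end mid in tool [ 0.03225833  0.0030311  -0.02573725]
```

View pics/wrist2.png

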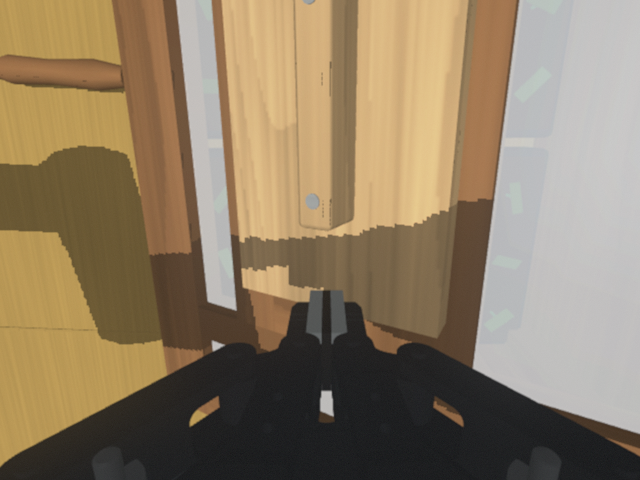

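The fingers are shut at (325,310), in line with the handle, whose right end is at (325,225). I'll lower them and approach it.

Request:
play_rows --plan '[[[1,0.015,0,0,0],[1,0.03,0,0,0],[1,0.031,0,0,0],[1,0.031,0,-0.006,0],[1,0.031,0,-0.01,0],[1,0.031,0,-0.013,0],[1,0.031,0,-0.016,0],[1,0.031,0,-0.018,0],[1,0.031,0,-0.02,0],[1,0.031,0,-0.02,0]]]'

```text
clock: 3.05
position: [0.5698, 0.2071, 0.2314]
ee_rot: [0.511, 0.489, 0.51, -0.489]
contact_force: [-0.3, 0.8, 0.7]
width: -0.0002
```

```bash
python3 - <<'E'
from h import *
st,im,d,P=shot("wrist","3")
R=rot(st["ee_rot"]);print(st["position"],st["contact_force"])
E
```

```text
[0.56982833 0.20711696 0.23142349] [-0.26678467  0.78610087  0.73380711]
```

View pics/wrist3.png

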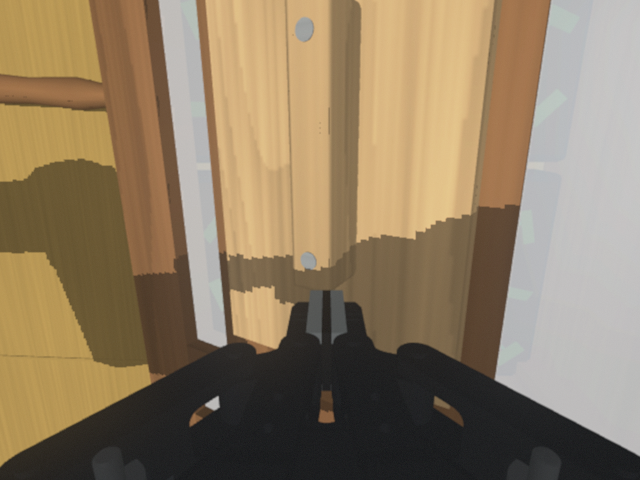

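The handle's end is now at about (328,285), right at the fingertips. I'll push on in small steps.

Request:
play_rows --plan '[[[1,0,0,-0.002,0],[1,0,0,-0.004,0],[1,0,0,-0.006,0],[1,0,0,-0.008,0]]]'

```text
clock: 3.5
position: [0.5695, 0.2151, 0.2314]
ee_rot: [0.511, 0.489, 0.51, -0.489]
contact_force: [0.6, -0.3, 0.2]
width: -0.0003
```

Request:
play_rows --plan '[[[1,0,0,-0.002,0],[1,0,0,-0.004,0],[1,0,0,-0.006,0],[1,0,0,-0.008,0]]]'

```text
clock: 3.9
position: [0.5692, 0.2232, 0.2314]
ee_rot: [0.511, 0.489, 0.51, -0.489]
contact_force: [0.1, -0.5, -0.6]
width: 0.0001
```

```bash
python3 - <<'E'
from h import *
st,im,d,P=shot("wrist","4")
st,im,d,P=shot("scene","4")
print(st["contact_force"])
big=cv2.resize(cv2.imread("pics/scene4.png")[130:290,280:560],None,fx=2.8,fy=2.8,interpolation=cv2.INTER_CUBIC);cv2.imwrite("pics/scrop4.png",big)
E
```

```text
[-0.50395891  0.10684485  0.13914022]
```

View pics/wrist4.png

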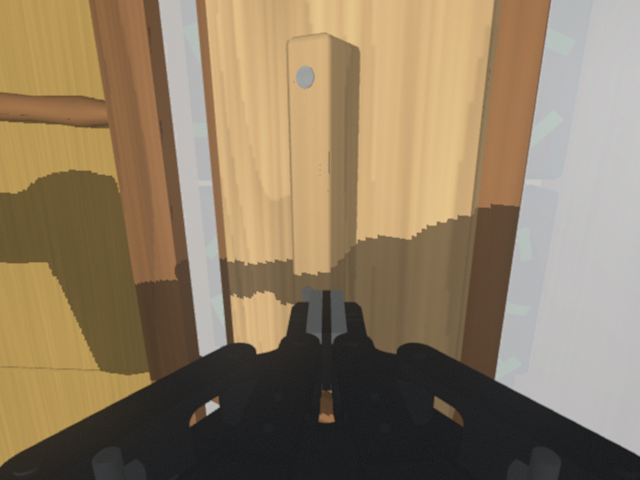

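View pics/scrop4.png

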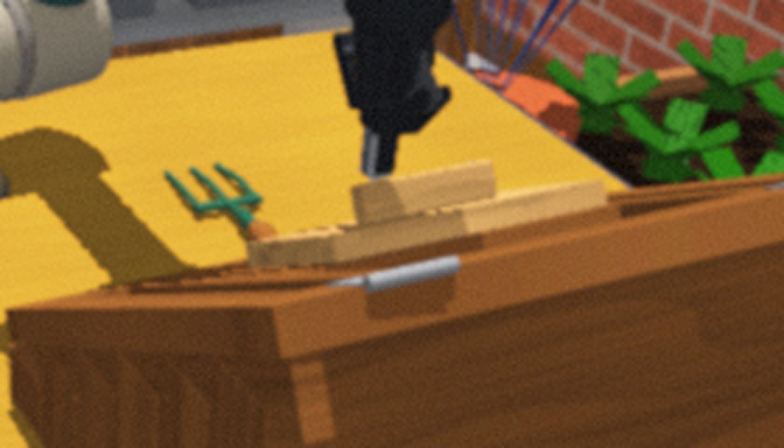

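```bash
python3 - <<'E'
from h import *
z=np.load("wrist4.npz");d=z["d"];P=z["P"]
for u,v in [(310,60),(310,150),(310,250),(310,268),(345,250),(317,295),(334,295),(317,300),(317,330),(400,150),(250,150)]: print(u,v,d[v,u],P[v,u].round(4))
st=manip.get_state()
z=np.load("scene4.npz");p=manip.camera_params("scene");c=p["R"]@st["position"]+p["t"];w=p["intrinsics"]@c;print("tcp in scene",w[:2]/w[2],c[2])
Q=z["P"]
for u,v in [(414,190),(414,188),(412,200),(440,200),(450,195),(455,189)]: print(u,v,z["d"][v,u],Q[v,u].round(4))
E
```

```text
310 60 0.13787904 [0.5603 0.3213 0.243 ]
310 150 0.14740469 [0.5613 0.2888 0.2428]
310 250 0.15875527 [0.5625 0.2471 0.2433]
310 268 0.16310105 [0.5627 0.2382 0.2414]
345 250 0.1684008 [0.5782 0.2448 0.2341]
317 295 0.14475055 [0.5664 0.2347 0.2617]
334 295 0.14494243 [0.573  0.2349 0.2615]
317 300 0.1414098 [0.5665 0.2343 0.2653]
317 330 0.11932901 [0.567  0.2346 0.2882]
400 150 0.15998518 [0.5996 0.2898 0.2299]
250 150 0.20100144 [0.5266 0.2848 0.1875]
tcp in scene [412.37729428 200.22529696] 1.2308143171734347
414 190 1.2058232 [0.5784 0.2181 0.261 ]
414 188 1.2059727 [0.5762 0.2189 0.2644]
412 200 1.2196604 [0.5771 0.2172 0.2369]
440 200 1.2465973 [0.5784 0.2867 0.2257]
450 195 1.2508926 [0.5775 0.3112 0.2332]
455 189 1.2592068 [0.5685 0.3283 0.2406]
```

```bash
python3 - <<'E'
from h import *
z=np.load("wrist4.npz");d=z["d"];P=z["P"]
for u,v in [(310,36),(310,42),(310,272),(300,275),(310,280),(310,285),(325,282),(300,290)]: print(u,v,d[v,u],P[v,u].round(4))
big=cv2.resize(z["im"][220:340,240:400,::-1],None,fx=4.5,fy=4.5,interpolation=cv2.INTER_NEAREST);cv2.imwrite("pics/wcrop4.png",big)
E
```

```text
310 36 0.13589701 [0.56   0.3294 0.2427]
310 42 0.13566455 [0.5601 0.3272 0.2435]
310 272 0.16279891 [0.5628 0.2366 0.2422]
300 275 0.16612911 [0.5583 0.2339 0.2395]
310 280 0.16195072 [0.563  0.2336 0.244 ]
310 285 0.16496074 [0.563  0.2303 0.2418]
325 282 0.16134524 [0.5696 0.2332 0.2448]
300 290 0.16811374 [0.5585 0.2266 0.2396]
```

View pics/wcrop4.png

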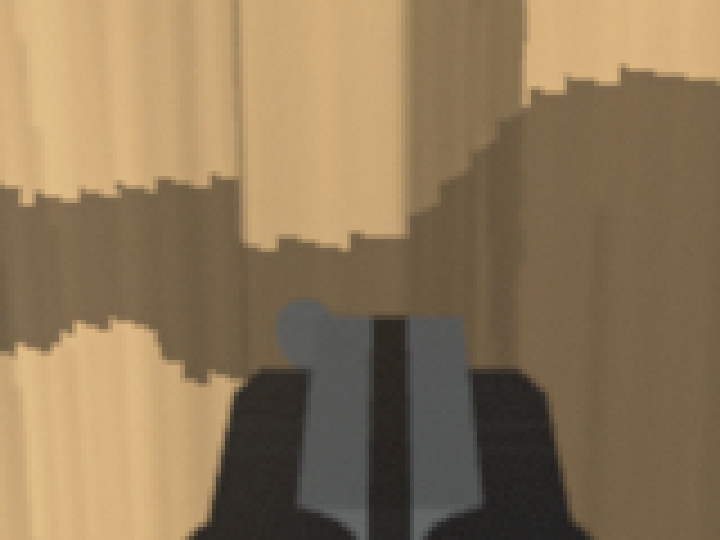

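```bash
python3 - <<'E'
from h import *
z=np.load("side0.npz");Q=cloud("side",z["d"])
for nm in ["side","scene"]:
    z=np.load(nm+"0.npz");Q=cloud(nm,z["d"]);im=z["im"].astype(int)
    m=(z["d"]>0)&(abs(Q[...,0]-.575)<.075)&(abs(Q[...,1])<.03)&(Q[...,2]>.2)&(Q[...,2]<.34)&(im.max(2)<150)&(np.ptp(im,axis=2)<40)
    b=Q[m];print(nm,m.sum(),b[:,2].min(),np.percentile(b[:,2],[0,1,3]),b[:,0].min(),b[:,0].max(),b[:,1].min(),b[:,1].max())
z=np.load("wrist4.npz");st=manip.get_state();R=rot(st["ee_rot"])
T=(z["P"]-st["position"])@R
for v in [289,292,296,300,305,315,330,350,380]: print(v,T[v,317].round(4),T[v,334].round(4),T[v,300].round(4), T[v,350].round(4))
E
```

```text
side 2257 0.24538515403918537 [0.24538515 0.25014826 0.25511494] 0.5020532048844506 0.6499876211234539 -0.021436939849066736 0.017311155898635796
scene 1168 0.24157644011487617 [0.24157644 0.24523162 0.2491473 ] 0.501136600967909 0.6499939969993295 -0.01952200514208363 0.01271595487727195
289 [-0.0121 -0.0027 -0.0059] [-0.0112  0.0049 -0.0055] [-0.008  -0.0105 -0.0041] [0.0028 0.013  0.0006]
292 [-0.0273 -0.0023 -0.0113] [-0.0283  0.0045 -0.0118] [-0.0079 -0.0105 -0.0026] [0.0022 0.013  0.002 ]
296 [-0.0317 -0.0022 -0.0116] [-0.0304  0.0045 -0.011 ] [-0.0087 -0.0105 -0.001 ] [0.003  0.0131 0.0044]
300 [-0.0339 -0.0021 -0.011 ] [-0.0337  0.0044 -0.0109] [-0.0084 -0.0106  0.0012] [0.0036 0.0131 0.0069]
305 [-0.0393 -0.002  -0.0115] [-0.0393  0.0043 -0.0115] [-0.0316 -0.0088 -0.0077] [-0.0312  0.0107 -0.0075]
315 [-0.0467 -0.0018 -0.0113] [-0.0469  0.0041 -0.0114] [-0.0383 -0.0084 -0.0069] [-0.0397  0.0102 -0.0076]
330 [-0.0569 -0.0016 -0.0113] [-0.0567  0.0039 -0.0112] [-0.0502 -0.0076 -0.0075] [-0.0508  0.0095 -0.0078]
350 [-0.0702 -0.0013 -0.0125] [-0.069   0.0036 -0.0118] [-0.0693 -0.0062 -0.0119] [-0.0698  0.0082 -0.0123]
380 [-0.0697 -0.0014 -0.0021] [-0.0684  0.0037 -0.001 ] [-0.0894 -0.0048 -0.0169] [-0.0895  0.0069 -0.017 ]
```

All three cameras agree that the shut fingers physically end about 27 mm behind the reported TCP, so they passed above the handle without touching it. I'll back off and go 27 mm lower.

Request:
play_rows --plan '[[[1,0,0,0.02,0],[1,0,0,0.037,0],[1,0,0,0.037,0],[1,0.01,0,0.037,0],[1,0.02,0,0.037,0],[1,0.027,0,0.037,0],[1,0.027,0,0.037,0]]]'

```text
clock: 4.7
position: [0.5696, 0.1866, 0.2024]
ee_rot: [0.511, 0.488, 0.511, -0.49]
contact_force: [-0.5, 0.7, -0.1]
width: -0.0001
```

```bash
python3 - <<'E'
from h import *
st,im,d,P=shot("wrist","5");print(st["position"],st["contact_force"])
shot("scene","5")
big=cv2.resize(cv2.imread("pics/scene5.png")[130:290,280:560],None,fx=2.8,fy=2.8,interpolation=cv2.INTER_CUBIC);cv2.imwrite("pics/scrop5.png",big)
E
```

```text
[0.56959527 0.18656918 0.20235268] [-0.52023756  0.67552394 -0.12744944]
```

View pics/wrist5.png

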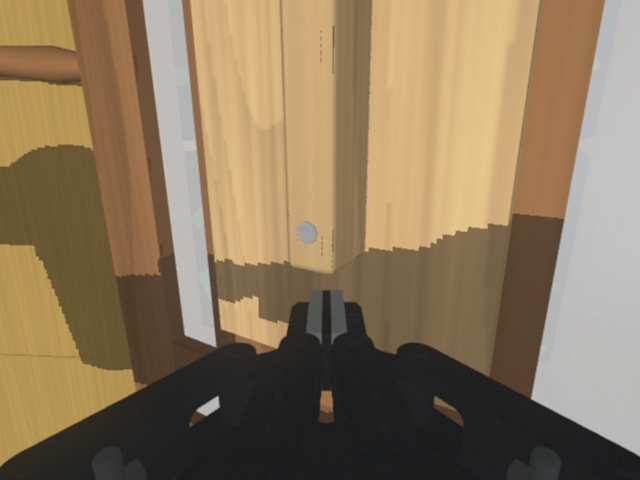

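View pics/scrop5.png

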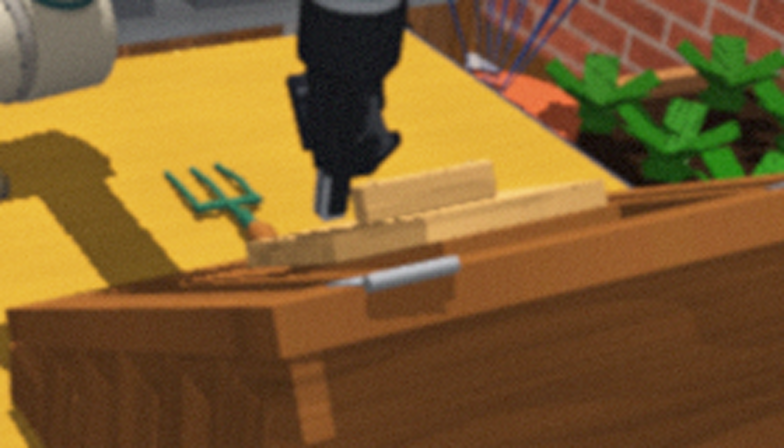

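The scene crop now shows the fingertip at (330,215), below the handle's top and about 14 mm to its right. I'll push left in small steps and watch the force.

Request:
play_rows --plan '[[[1,0,0,-0.005,0],[1,0,0,-0.009,0],[1,0,0,-0.012,0],[1,0,0,-0.014,0],[1,0,0,-0.016,0],[1,0,0,-0.018,0]]]'

```text
clock: 5.4
position: [0.5699, 0.2034, 0.2042]
ee_rot: [0.512, 0.488, 0.51, -0.49]
contact_force: [-0.5, -5.0, 2.0]
width: 0.0001
```

Request:
play_rows --plan '[[[1,0,0,-0.002,0],[1,0,0,-0.004,0],[1,0,0,-0.006,0]]]'

```text
clock: 5.7
position: [0.5696, 0.2092, 0.2042]
ee_rot: [0.512, 0.488, 0.51, -0.49]
contact_force: [-0.6, -2.8, 0.4]
width: 0.0001
```

Request:
play_rows --plan '[[[1,0,0,-0.002,0],[1,0,0,-0.004,0],[1,0,0,-0.006,0]]]'

```text
clock: 6.0
position: [0.5689, 0.2153, 0.2039]
ee_rot: [0.512, 0.488, 0.51, -0.49]
contact_force: [-1.1, -4.1, -0.1]
width: -0.0001
```

Request:
play_rows --plan '[[[1,0,0,-0.002,0],[1,0,0,-0.004,0],[1,0,0,-0.006,0]]]'

```text
clock: 6.3
position: [0.5685, 0.2213, 0.2039]
ee_rot: [0.512, 0.488, 0.51, -0.49]
contact_force: [-1.9, -7.9, 0.8]
width: 0.0002
```

Request:
play_rows --plan '[[[1,0,0,-0.002,0],[1,0,0,-0.004,0],[1,0,0,-0.005,0]]]'

```text
clock: 6.6
position: [0.5684, 0.2212, 0.204]
ee_rot: [0.514, 0.485, 0.507, -0.493]
contact_force: [-0.3, -16.2, 2.5]
width: -0.0001
```

It has stopped dead at 16 N after about 21 mm of travel. I'll back off, look, and measure the board again.

Request:
play_rows --plan '[[[1,0,0,0.008,0],[1,0,0,0.02,0],[1,-0.02,0,0.03,0],[1,-0.06,0,0.03,0],[0.5,-0.1,0,0.01,0],[0.5,-0.14,0,-0.03,0],[0.5,-0.165,0,-0.07,0],[0.5,-0.165,0,-0.07,0],[0.5,-0.165,0,-0.07,0]]]'

```text
clock: 7.5
position: [0.5657, 0.2951, 0.3684]
ee_rot: [0.515, 0.485, 0.508, -0.491]
contact_force: [-0.1, -0.2, 0.7]
width: 0.0427
```

```bash
cat > meas.py <<'E'
from fit import *
import sys
def meas(P,im,seed,hpix=None,hc=None):
    n,c=fit(P,im,seed); h=(P-c)@n
    m=(abs(h)<.004)&(cv2.cvtColor(im,cv2.COLOR_RGB2HSV)[...,1]>60)
    k,l,s,_=cv2.connectedComponentsWithStats(cv2.erode(m.astype(np.uint8),np.ones((3,3))))
    ls=l[seed[1]:seed[3],seed[0]:seed[2]].ravel(); i=np.bincount(ls[ls>0]).argmax(); b=P[l==i]
    ex=np.array([1.,0,0]) if n[2]>.99 else np.array([-n[0],-n[1],0]); ex=ex-n*(ex@n); ex/=np.linalg.norm(ex); ey=np.cross(n,ex)
    q=np.stack([(b-c)@ex,(b-c)@ey],1)*1000; r=cv2.minAreaRect(q.astype(np.float32))
    print("tilt",np.degrees(np.arccos(n[2])).round(2),"yaw",np.degrees(np.arctan2(ex[1],ex[0])).round(2),"rect",r)
    print("top ctr",(c+ex*r[0][0]/1e3+ey*r[0][1]/1e3).round(4))
    m2=(abs(h-.03)<.004); k,l,s,_=cv2.connectedComponentsWithStats(m2.astype(np.uint8)); i=1+s[1:,4].argmax(); b=P[l==i]
    q=np.stack([(b-c)@ex,(b-c)@ey],1)*1000; r=cv2.minAreaRect(q.astype(np.float32))
    H=c+ex*r[0][0]/1e3+ey*r[0][1]/1e3+n*.03; print("handle",s[i],r,H.round(4)); return n,ex,ey,H
E
python3 - <<'E'
from meas import *
st,im,d,P=shot("wrist","6");R=rot(st["ee_rot"]);print(st["position"],st["contact_force"],st["width"]);print(R.round(4))
n,ex,ey,H=meas(P,im,(340,110,385,300))
print("handle in tool",R.T@(H-st["position"]))
T=(P-st["position"])@R
# finger tips
m=(d>0)&(T[...,0]<-.02)&(T[...,0]>-.07)&(abs(T[...,1])<.045)&(abs(T[...,2])<.016)
print("finger tip max x",np.percentile(T[m][:,0],[99,100]),T[m][:,1].min(),T[m][:,1].max())
E
```

```text
[0.56568781 0.29514102 0.3683926 ] [-0.11773221 -0.23106851  0.69766836] 0.042721816866486434
[[ 9.000e-04  9.989e-01  4.620e-02]
 [-1.310e-02  4.620e-02 -9.988e-01]
 [-9.999e-01  3.000e-04  1.310e-02]]
tilt 29.88 yaw 2.61 rect ((-36.529640197753906, -14.056022644042969), (139.84063720703125, 238.45220947265625), 0.12207502126693726)
top ctr [0.5657 0.2931 0.2106]
handle [   0   47   83  355 3729] ((-498.61859130859375, -114.97650146484375), (551.766357421875, 51.25593948364258), 89.26410675048828) [0.1551 0.1734 0.0064]
handle in tool [ 0.36318003 -0.41584115  0.0979408 ]
finger tip max x [-0.02475455 -0.02195261] -0.0449872227920644 0.04488466405502369
```

View pics/wrist6.png

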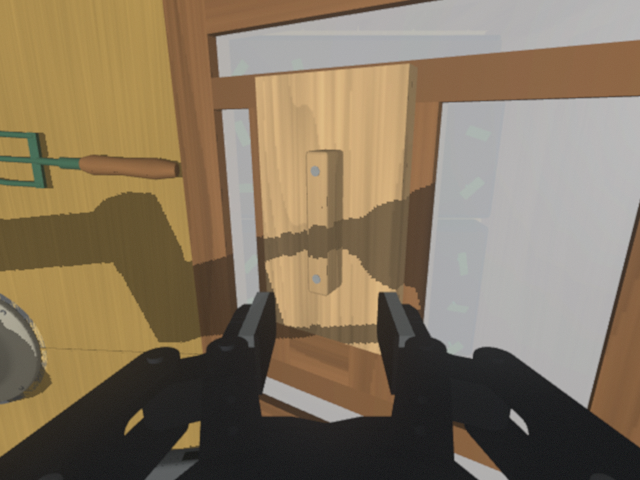

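The board has moved 21.6 mm left: its top centre went from (.568,.2715) to (.566,.293), still at 30°, with the handle in view at (322,220). My handle mask was caught by the surroundings, so I'll take the handle from the board. Next I'll get the actual fingertip position at this opening.

```bash
python3 - <<'E'
from h import *
z=np.load("wrist6.npz");st=manip.get_state();R=rot(st["ee_rot"]);P=z["P"];T=(P-st["position"])@R
for u in (262,268,272,384,388,394):
    print(u,[ (v,T[v,u].round(4).tolist()) for v in (293,295,297,300,310,330)])
m=(T[...,2]>-.014)&(T[...,2]<-.005)&(T[...,0]<-.02)&(T[...,0]>-.06)
t=T[m]; h=np.histogram(t[:,0],bins=np.arange(-.06,-.019,.003));print(h[0])
for a,b in ((-.034,-.02),(-.045,-.034),(-.06,-.045)):
    s=t[(t[:,0]>a)&(t[:,0]<b)]; L=s[s[:,1]<0];Rr=s[s[:,1]>0]; print(a,L[:,1].min(),L[:,1].max(),Rr[:,1].min(),Rr[:,1].max())
E
```

```text
262 [(293, [-0.0292, -0.0238, -0.0126]), (295, [-0.031, -0.0236, -0.0126]), (297, [-0.0325, -0.0233, -0.0124]), (300, [-0.0357, -0.0228, -0.0127]), (310, [-0.0434, -0.0215, -0.0124]), (330, [-0.0554, -0.0196, -0.0112])]
268 [(293, [-0.0302, -0.0213, -0.0131]), (295, [nan, nan, nan]), (297, [-0.0318, -0.0211, -0.0121]), (300, [-0.0354, -0.0206, -0.0125]), (310, [-0.0418, -0.0197, -0.0115]), (330, [-0.0428, -0.0198, -0.004])]
272 [(293, [-0.03, -0.0198, -0.013]), (295, [-0.0317, -0.0195, -0.0129]), (297, [-0.0313, -0.0196, -0.0119]), (300, [-0.0317, -0.0196, -0.0108]), (310, [-0.033, -0.0196, -0.0071]), (330, [-0.0353, -0.0196, 0.0003])]
384 [(293, [-0.0294, 0.0246, -0.0127]), (295, [-0.0305, 0.0244, -0.0123]), (297, [-0.0329, 0.024, -0.0126]), (300, [-0.0365, 0.0235, -0.0131]), (310, [-0.0402, 0.023, -0.0107]), (330, [-0.0417, 0.0231, -0.0033])]
388 [(293, [-0.0289, 0.0263, -0.0125]), (295, [-0.0307, 0.026, -0.0125]), (297, [-0.0335, 0.0255, -0.0129]), (300, [-0.0369, 0.0249, -0.0132]), (310, [-0.0436, 0.0239, -0.0124]), (330, [-0.05, 0.023, -0.008])]
394 [(293, [-0.0293, 0.0286, -0.0127]), (295, [-0.0313, 0.0282, -0.0127]), (297, [-0.0324, 0.028, -0.0124]), (300, [-0.0356, 0.0275, -0.0126]), (310, [-0.0439, 0.026, -0.0126]), (330, [-0.0572, 0.0236, -0.0122])]
[296 282 355 354 319 326 294 254 274 211 112  30   7]
-0.034 -0.032301486547737304 -0.01937579921169592 0.022920782529531517 0.03621078203587833
-0.045 -0.0334341561177349 -0.019327422387226446 0.02282189971680093 0.036801870021017445
-0.06 -0.03339325429838538 -0.01939556848373358 0.022778072045426978 0.036686369340265396
```

Tips sit at tool x ≈ -28.5 mm with the jaw centre at about +1.7 mm in tool y. I'll come down over the handle at an opening of about 34 mm, stopping short first.

Request:
play_rows --plan '[[[0.6,0.04,-0.003,0,0],[0.6,0.08,-0.003,0,0],[0.6,0.11,-0.003,0,0],[0.6,0.125,-0.003,0,0],[0.6,0.125,-0.003,0,0]]]'

```text
clock: 8.05
position: [0.56, 0.2894, 0.2379]
ee_rot: [0.513, 0.482, 0.509, -0.496]
contact_force: [0.5, -0.0, -0.7]
width: 0.034
```

```bash
python3 - <<'E'
from h import *
st,im,d,P=shot("wrist","7");R=rot(st["ee_rot"]);print(st["position"],st["contact_force"],st["width"])
B=np.array([.5744,.2935,.2157]);print("base ctr in tool",R.T@(B-st["position"]))
T=(P-st["position"])@R
m=(T[...,2]>-.014)&(T[...,2]<-.005)&(T[...,0]<-.02)&(T[...,0]>-.05)&(abs(T[...,1])<.04);t=T[m];print(t[t[:,1]<0][:,1].max(),t[t[:,1]>0][:,1].min(), t[:,1].min(),t[:,1].max(),np.percentile(t[:,0],97))
# handle top points vs right face
for v in (150,200): print(v,[(u,T[v,u].round(4).tolist()) for u in range(280,380,12)])
E
```

```text
[0.56002894 0.28943398 0.23794299] [ 0.5306366  -0.04001464 -0.69249275] 0.03403785793051993
base ctr in tool [ 0.0220299   0.01475824 -0.00383254]
-0.015433686973771909 0.01833659233710096 -0.02935704645693601 0.03237182967369391 -0.026625551762855627
150 [(280, [0.0436, -0.0236, -0.0633]), (292, [0.0387, -0.0167, -0.0636]), (304, [0.0347, -0.0101, -0.0637]), (316, [0.0314, -0.0038, -0.0639]), (328, [0.0284, 0.0023, -0.064]), (340, [0.0246, 0.0082, -0.0642]), (352, [0.0215, 0.0139, -0.0643]), (364, [0.0181, 0.0194, -0.0645]), (376, [0.0138, 0.0246, -0.0646])]
200 [(280, [0.0439, -0.0247, -0.0359]), (292, [0.04, -0.0175, -0.0366]), (304, [0.0008, -0.0085, -0.0435]), (316, [-0.003, -0.0031, -0.0442]), (328, [-0.0058, 0.0022, -0.0447]), (340, [-0.0074, 0.0073, -0.045]), (352, [-0.0004, 0.0129, -0.0437]), (364, [0.0118, 0.0194, -0.0415]), (376, [0.0146, 0.0256, -0.0411])]
```

View pics/wrist7.png

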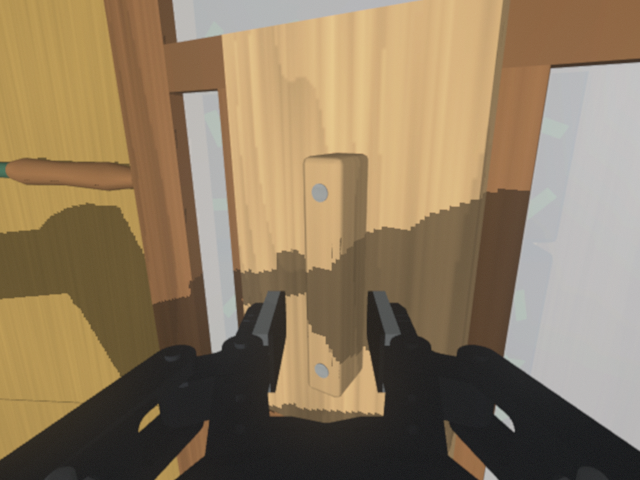

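The jaws straddle the handle; the pads are at (270,320) and (385,320), with the handle between them. I need 3 mm more uphill, 4 mm left and 34 mm down. First I'll check the tool tilt.

```bash
python3 - <<'E'
from h import *
st=manip.get_state();R=rot(st["ee_rot"]);print(R.round(4));print(st["qpos"])
E
```

```text
[[-0.0055  0.9991  0.0432]
 [-0.0164  0.0431 -0.9989]
 [-0.9998 -0.0062  0.0162]]
[ 0.37515064  0.35665649  1.31388433 -0.01329744  1.48223379  0.33326681]
```

Request:
play_rows --plan '[[[0.6,0.01,0.003,-0.004,0],[0.6,0.02,0.003,-0.004,0],[0.6,0.028,0.003,-0.004,0],[0.6,0.034,0.003,-0.004,0],[0.6,0.034,0.003,-0.004,0]]]'

```text
clock: 8.6
position: [0.5633, 0.2935, 0.205]
ee_rot: [0.513, 0.483, 0.508, -0.495]
contact_force: [-1.0, 0.2, 0.5]
width: 0.0342
```

```bash
python3 - <<'E'
from h import *
st,im,d,P=shot("side","8");R=rot(st["ee_rot"]);print(st["position"],st["contact_force"],st["width"])
B=np.array([.5744,.2935,.2157]);print("base ctr in tool",R.T@(B-st["position"]))
big=cv2.resize(cv2.imread("pics/side8.png")[60:220,300:500],None,fx=3.5,fy=3.5,interpolation=cv2.INTER_CUBIC);cv2.imwrite("pics/sidec8.png",big)
E
```

```text
[0.56327017 0.2935261  0.20497742] [-0.95164703  0.16665001  0.51420788] 0.03415740211071214
base ctr in tool [-0.01080347  0.01102991  0.00068826]
```

View pics/sidec8.png

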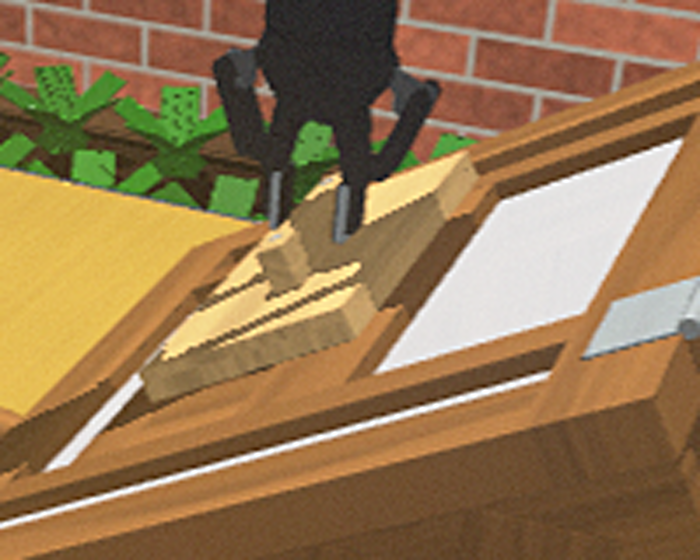

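The pads now straddle the handle on the slope. I'll go 2 mm lower and close gently to contact at 20 N.

Request:
play_rows --plan '[[[0.6,0.002,0,0,0],[0.64,0.002,0,0,0],[0.66,0.002,0,0,0],[0.68,0.002,0,0,0],[0.68,0.002,0,0,0]]]' --grip_force 20

```text
clock: 9.15
position: [0.5633, 0.2937, 0.204]
ee_rot: [0.513, 0.483, 0.508, -0.495]
contact_force: [-2.7, 0.2, 1.8]
width: 0.0277
```

Request:
play_rows --plan '[[[0.7,0,0,0,0],[0.71,0,0,0,0],[0.72,0,0,0,0],[0.72,0,0,0,0]]]'

```text
clock: 9.55
position: [0.5632, 0.2937, 0.204]
ee_rot: [0.513, 0.483, 0.508, -0.495]
contact_force: [-2.2, -0.0, 0.4]
width: 0.0285
```

```bash
python3 - <<'E'
from meas import *
st,im,d,P=shot("wrist","9");print(st["position"],st["contact_force"],st["moment"],st["width"])
shot("side","9")
big=cv2.resize(cv2.imread("pics/side9.png")[60:220,300:500],None,fx=3.5,fy=3.5,interpolation=cv2.INTER_CUBIC);cv2.imwrite("pics/sidec9.png",big)
meas(P,im,(410,20,470,180))
E
```

```text
[0.56321369 0.2936923  0.2040197 ] [-2.20855495 -0.02744544  0.39459969] [-0.04086346  0.08450969  0.03201846] 0.02848300650347476
tilt 30.26 yaw 2.67 rect ((-44.00611114501953, -48.53974914550781), (140.2696990966797, 168.1327362060547), 0.31361058354377747)
top ctr [0.5636 0.3282 0.2101]
handle [  273   175    68   247 11713] ((-37.636009216308594, -75.73538208007812), (28.991222381591797, 103.59245300292969), 0.06983248889446259) [0.5553 0.3006 0.2393]
```

View pics/wrist9.png

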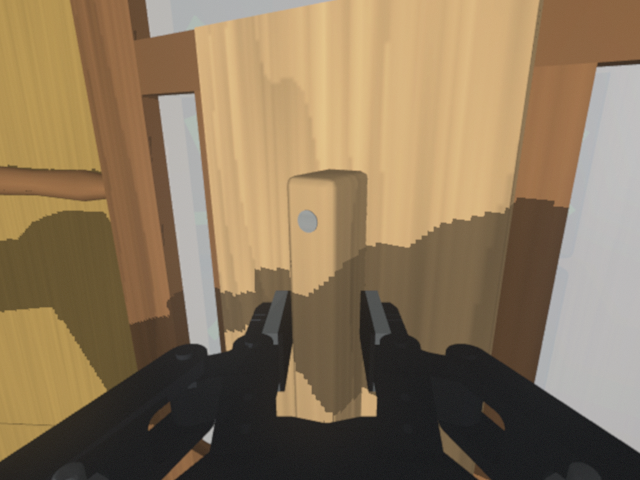

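View pics/sidec9.png

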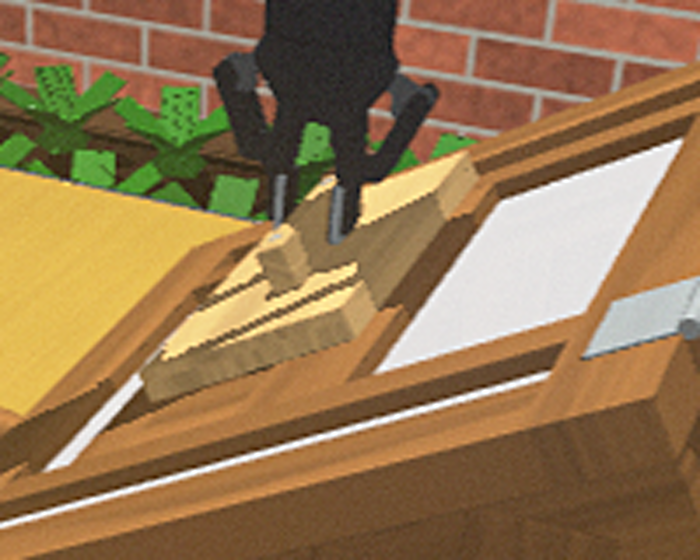

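The handle is gripped at 28.5 mm and the board still lies at 30° on the lid. I'll ease back 2.5 mm to the right.

Request:
play_rows --plan '[[[0.75,0,0,0.001,0],[0.75,0,0,0.002,0],[0.75,0,0,0.0027,0],[0.75,0,0,0.0027,0]]]'

```text
clock: 10.05
position: [0.5634, 0.2914, 0.2041]
ee_rot: [0.513, 0.483, 0.509, -0.495]
contact_force: [-0.8, 4.1, 0.5]
width: 0.0278
```

```bash
python3 - <<'E'
from meas import *
a=np.load("wrist9.npz")
st,im,d,P=shot("wrist","10");print(st["position"],st["contact_force"],st["width"])
meas(P,im,(410,20,470,180))
E
```

```text
[0.56340196 0.29140095 0.20409452] [-0.84956593  4.09185643  0.54604889] 0.027781270327238792
tilt 30.23 yaw 2.61 rect ((-44.244964599609375, -48.22942352294922), (140.26470947265625, 169.44400024414062), 0.257518470287323)
top ctr [0.5635 0.3263 0.2101]
handle [  273   175    67   247 11758] ((-37.711212158203125, -75.63749694824219), (29.082963943481445, 103.2900619506836), 0.1741991937160492) [0.5553 0.2985 0.2393]
```

Force is low and the shift is about 2 mm. I'll lift along the board's normal, 4 mm first.

Request:
play_rows --plan '[[[0.78,-0.001,-0.0005,0,0],[0.78,-0.002,-0.001,0,0],[0.78,-0.003,-0.0015,0,0],[0.78,-0.0035,-0.002,0,0],[0.78,-0.0035,-0.002,0,0]]]' --grip_force 25

```text
clock: 10.6
position: [0.5627, 0.291, 0.2077]
ee_rot: [0.514, 0.484, 0.508, -0.494]
contact_force: [2.8, 2.4, -2.3]
width: 0.0261
```

```bash
python3 - <<'E'
from meas import *
st,im,d,P=shot("wrist","11");print(st["position"],st["contact_force"],st["moment"],st["width"])
meas(P,im,(410,20,470,180))
shot("side","11")
big=cv2.resize(cv2.imread("pics/side11.png")[60:220,300:500],None,fx=3.5,fy=3.5,interpolation=cv2.INTER_CUBIC);cv2.imwrite("pics/sidec11.png",big)
E
```

```text
[0.56271297 0.29099379 0.2077272 ] [ 2.84951342  2.39456842 -2.26577166] [ 0.14006491 -0.81394417 -0.07722942] 0.026122764916913125
tilt 27.63 yaw 2.69 rect ((-44.526611328125, -48.960792541503906), (140.00892639160156, 169.3536834716797), 0.1822841465473175)
top ctr [0.5624 0.3252 0.2129]
handle [  276   174    68   248 11944] ((-37.8443603515625, -75.96147155761719), (103.75015258789062, 28.545570373535156), 89.94552612304688) [0.5556 0.2978 0.2426]
```

View pics/sidec11.png

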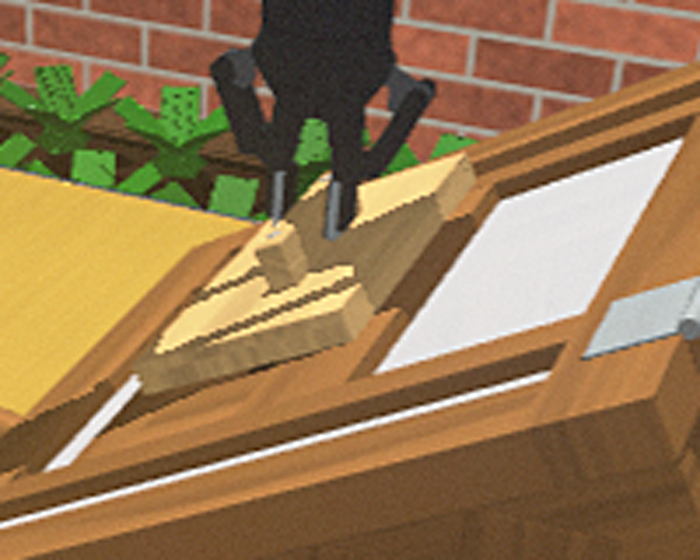

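The board is hinging slightly in the pads, now at 27.6° with its uphill edge still down. Forces are small and the heads are in the wide ends, so I'll carry on along the normal.

Request:
play_rows --plan '[[[0.78,-0.0015,-0.0008,0,0],[0.78,-0.003,-0.0016,0,0],[0.78,-0.0045,-0.0024,0,0],[0.78,-0.006,-0.0032,0,0],[0.78,-0.006,-0.0032,0,0]]]'

```text
clock: 11.2
position: [0.5625, 0.2909, 0.2145]
ee_rot: [0.515, 0.486, 0.506, -0.493]
contact_force: [8.7, 1.2, -3.3]
width: 0.0244
```

```bash
cat > lid.py <<'E'
from meas import *
# heads' clearance: height of board underside at wide slots above lid plane
n0=np.array([-.5017,-.023,.8647]);n0/=np.linalg.norm(n0);O=np.array([.5657,.2931,.2106])-.02*n0
ex0=np.array([.8638,.0396,.5022]);ey0=np.cross(n0,ex0)
def lift(tag,seed):
    st,im,d,P=shot("wrist",tag);print(st["position"],st["contact_force"],st["width"],st["moment"])
    n,ex,ey,H=meas(P,im,seed)
    h=(P-0)  # centre line across via rect already printed
    # uphill/downhill edges of top face
    c=None
    return n,ex,ey,P
E
python3 - <<'E'
from lid import *
n,ex,ey,P=lift("12",(410,20,470,180))
E
```

```text
[0.56245017 0.29090668 0.21449581] [ 8.74149438  1.15377248 -3.31591112] 0.02439529452477901 [ 0.13577805 -1.61050761  0.00587254]
tilt 22.88 yaw 2.42 rect ((-45.251495361328125, -48.39470672607422), (140.05084228515625, 167.42123413085938), 0.45793473720550537)
top ctr [0.5607 0.326  0.2186]
handle [  278   174    70   248 12176] ((-38.59081268310547, -76.66055297851562), (28.425622940063477, 104.13848876953125), 0.17088110744953156) [0.5564 0.2976 0.2488]
```

The tilt is 23° and the +8.7 N in x tells me I'm dragging the board against the heads. I'll follow the hinge arc instead, uphill and up.

Request:
play_rows --plan '[[[0.78,-0.001,0.0015,0,0],[0.78,-0.002,0.003,0,0],[0.78,-0.004,0.0034,0,0],[0.78,-0.006,0.0037,0,0],[0.78,-0.008,0.004,0,0],[0.78,-0.008,0.004,0,0]]]'

```text
clock: 11.85
position: [0.5643, 0.2909, 0.2225]
ee_rot: [0.514, 0.484, 0.507, -0.494]
contact_force: [-5.3, 0.3, -1.1]
width: 0.0225
```

```bash
python3 - <<'E'
from lid import *
n,ex,ey,P=lift("13",(410,20,470,180))
E
```

```text
[0.56428448 0.29092153 0.22247551] [-5.32191421  0.2745734  -1.10786464] 0.0224894954996897 [-0.01562303  0.74613877 -0.00473167]
tilt 17.52 yaw 2.48 rect ((-47.048667907714844, -46.24927520751953), (139.84451293945312, 162.56698608398438), 0.2316371202468872)
top ctr [0.5606 0.3283 0.2256]
handle [  280   174    70   248 12326] ((-39.86545181274414, -77.08547973632812), (104.72728729248047, 27.14281463623047), 89.98085021972656) [0.5598 0.2974 0.2563]
```

Request:
play_rows --plan '[[[0.78,-0.002,0,0,0],[0.78,-0.004,0.0005,0,0],[0.78,-0.006,0.001,0,0],[0.78,-0.008,0.0015,0,0],[0.78,-0.008,0.0015,0,0]]]'

```text
clock: 12.4
position: [0.5666, 0.2911, 0.2306]
ee_rot: [0.515, 0.485, 0.507, -0.493]
contact_force: [0.1, 0.5, -3.8]
width: 0.0215
```

```bash
python3 - <<'E'
from lid import *
n,ex,ey,P=lift("14",(410,20,470,180))
shot("side","14")
big=cv2.resize(cv2.imread("pics/side14.png")[60:220,300:500],None,fx=3.5,fy=3.5,interpolation=cv2.INTER_CUBIC);cv2.imwrite("pics/sidec14.png",big)
E
```

```text
[0.56658456 0.29112677 0.23060952] [ 0.13638722  0.49709375 -3.83834476] 0.021509959473028414 [ 0.02077203 -0.0034375  -0.00582109]
tilt 12.99 yaw 2.97 rect ((-48.90186309814453, -44.16230773925781), (158.91526794433594, 140.2268524169922), 89.66214752197266)
top ctr [0.5615 0.3304 0.2332]
handle [  282   174    71   248 12485] ((-42.152278900146484, -77.32093811035156), (105.45421600341797, 26.712759017944336), 89.68978118896484) [0.5631 0.2972 0.2639]
```

View pics/sidec14.png

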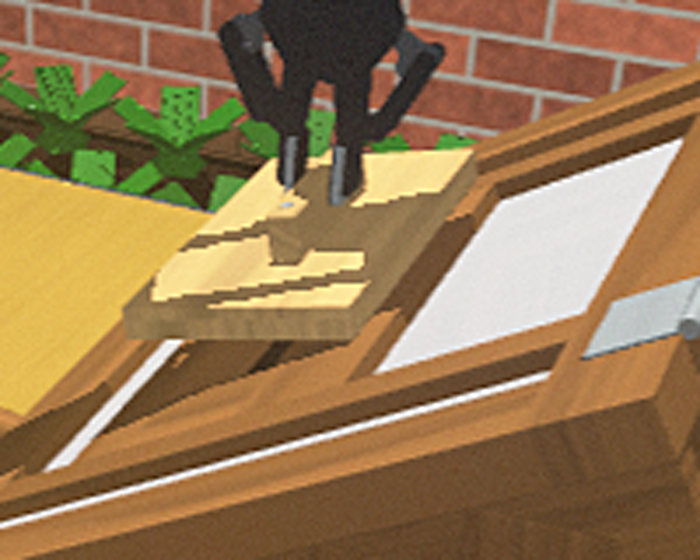

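The load is now just the board's weight (3.8 N) and the heads are all but clear. I'll go on up, straight away from the lid.

Request:
play_rows --plan '[[[0.8,-0.003,0,0,0],[0.8,-0.006,0,0,0],[0.8,-0.01,-0.001,0,0],[0.8,-0.015,-0.004,0,0],[0.8,-0.022,-0.008,0,0],[0.8,-0.03,-0.013,0,0],[0.8,-0.045,-0.02,0,0],[0.8,-0.06,-0.03,0,0],[0.8,-0.06,-0.03,0,0]]]'

```text
clock: 13.4
position: [0.5358, 0.2915, 0.2944]
ee_rot: [0.515, 0.486, 0.507, -0.492]
contact_force: [0.9, -0.2, -3.7]
width: 0.0202
```

```bash
python3 - <<'E'
from lid import *
n,ex,ey,P=lift("15",(410,20,470,180))
st=manip.get_state();print(rot(st["ee_rot"]).round(4),st["qpos"].round(3))
shot("side","15")
E
```

```text
[0.5357899  0.29145947 0.29440881] [ 0.89050538 -0.24053687 -3.65088699] 0.02018467686617786 [ 0.00755934 -0.13941891  0.01087051]
tilt 7.35 yaw -0.08 rect ((-49.29712677001953, -45.080474853515625), (140.59120178222656, 155.3531494140625), 2.6577870845794678)
top ctr [0.5285 0.3326 0.2965]
handle [  284   174    88   248 12764] ((-36.344608306884766, -79.39411926269531), (33.90879440307617, 105.82743072509766), 9.213586807250977) [0.5375 0.298  0.3275]
[[ 0.0022  0.999   0.0436]
 [-0.0152  0.0437 -0.9989]
 [-0.9999  0.0015  0.0152]] [ 0.393  0.302  1.269 -0.015  1.574  0.349]
```

View pics/side15.png

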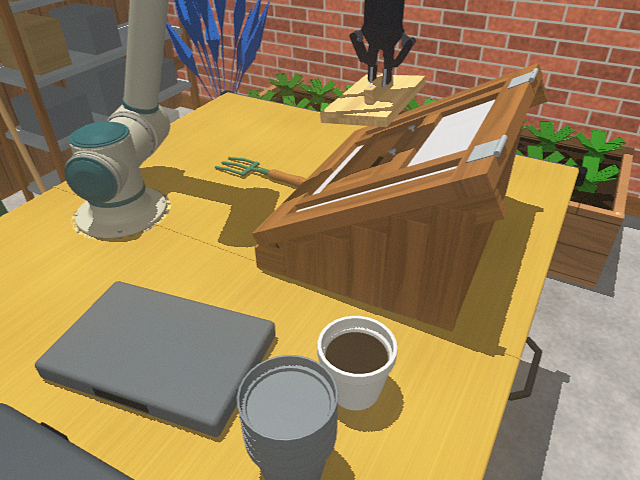

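View pics/wrist15.png

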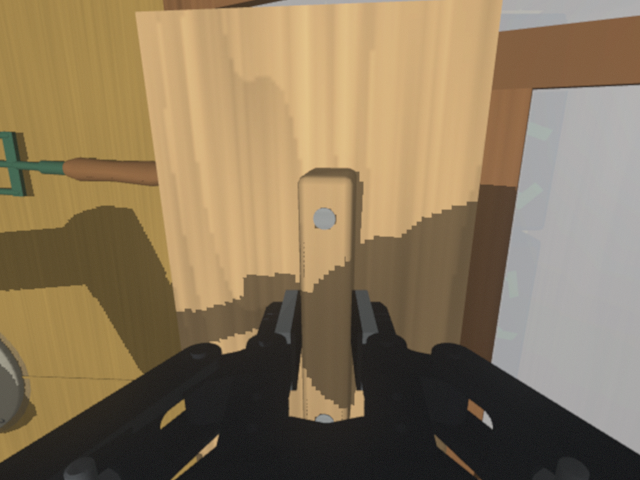

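The board hangs free and nearly level in the jaws (7° left), with both screw heads visible on the bare lid at (392,152) and (410,125). I'll firm the grip so it sits flush, then rise, carry and turn.

Request:
play_rows --plan '[[[1,0,0,0,0],[1,0,0,0,0],[1,-0.015,-0.005,0,0],[1,-0.035,-0.015,0.015,4],[1,-0.045,-0.03,0.04,10],[1,-0.045,-0.045,0.07,17],[1,-0.045,-0.06,0.105,24],[1,-0.043,-0.075,0.14,31],[1,-0.042,-0.09,0.175,38],[1,-0.041,-0.1,0.21,45],[1,-0.041,-0.11,0.245,52],[1,-0.041,-0.11,0.26,55]]]' --grip_force 45

```text
clock: 14.7
position: [0.436, 0.0243, 0.3366]
ee_rot: [-0.231, -0.668, -0.219, 0.673]
contact_force: [0.8, 1.0, -4.5]
width: 0.0191
```

```bash
cat > tgt.py <<'E'
from h import *
def go(target,zang,st=None):
    st=st or manip.get_state();R=rot(st["ee_rot"]);a=np.degrees(np.arctan2(R[1,2],R[0,2]))
    print("pos",st["position"].round(4),"F",st["contact_force"].round(1),"w",round(st["width"],4)); print(R.round(4))
    print("shift tool",(R.T@(np.array(target)-st["position"])).round(4),"turn",-((zang-a+180)%360-180),"q",st["qpos"].round(2))
E
python3 - <<'E'
from tgt import *
go((.409,-.304,.335),-170.5)
E
```

```text
pos [0.436  0.0243 0.3366] F [ 0.8  1.  -4.5] w 0.0191
[[-9.000e-04  6.038e-01 -7.971e-01]
 [-1.820e-02 -7.970e-01 -6.037e-01]
 [-9.998e-01  1.400e-02  1.170e-02]]
shift tool [0.0076 0.2454 0.2197] turn 27.636452232446146 q [-0.09  0.01  1.52 -0.02  1.61  0.83]
```

Request:
play_rows --plan '[[[1,0,0.015,0.013,3],[1,0,0.04,0.036,6],[1,0,0.07,0.063,10],[1,0.002,0.1,0.09,14],[1,0.004,0.13,0.117,17],[1,0.005,0.16,0.144,20],[1,0.006,0.19,0.17,23],[1,0.007,0.215,0.193,25.5],[1,0.008,0.235,0.211,27.6],[1,0.008,0.245,0.22,27.6],[1,0.008,0.245,0.22,27.6]]]'

```text
clock: 15.8
position: [0.4083, -0.3053, 0.3338]
ee_rot: [-0.064, -0.704, -0.052, 0.706]
contact_force: [0.3, 0.7, -4.3]
width: 0.0192
```

```bash
python3 - <<'E'
from tgt import *
go((.409,-.304,.335),-170.5)
from meas import *
st,im,d,P=shot("wrist","16");meas(P,im,(400,20,440,170))
shot("side","16");shot("scene","16")
E
```

```text
pos [ 0.4083 -0.3053  0.3338] F [ 0.3  0.7 -4.3] w 0.0192
[[-0.0019  0.1642 -0.9864]
 [-0.0174 -0.9863 -0.1641]
 [-0.9998  0.0168  0.0047]]
shift tool [-0.0012 -0.0011 -0.0009] turn -0.05391902626863043 q [-0.77  0.12  1.41 -0.01  1.6   0.64]
tilt 8.0 yaw 0.27 rect ((-51.297935485839844, 35.7984619140625), (155.2080535888672, 140.50991821289062), 9.372234344482422)
top ctr [ 0.4491 -0.2915  0.336 ]
handle [  266   174   105   248 12832] ((-84.9156494140625, 23.205961227416992), (107.02159881591797, 38.809139251708984), 1.844029188156128) [ 0.4145 -0.3     0.3663]
```

View pics/side16.png

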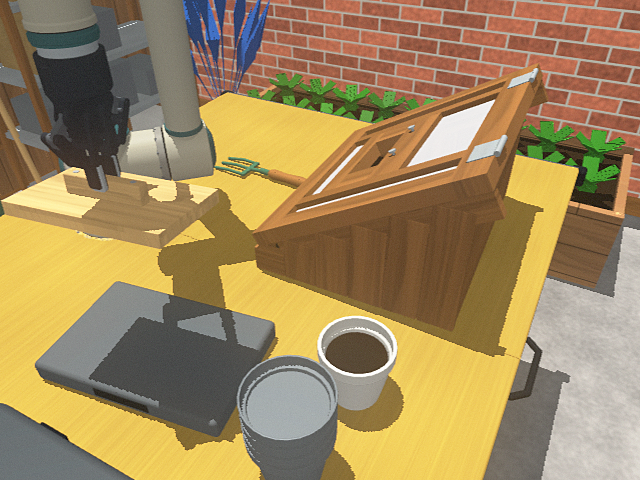

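View pics/wrist16.png

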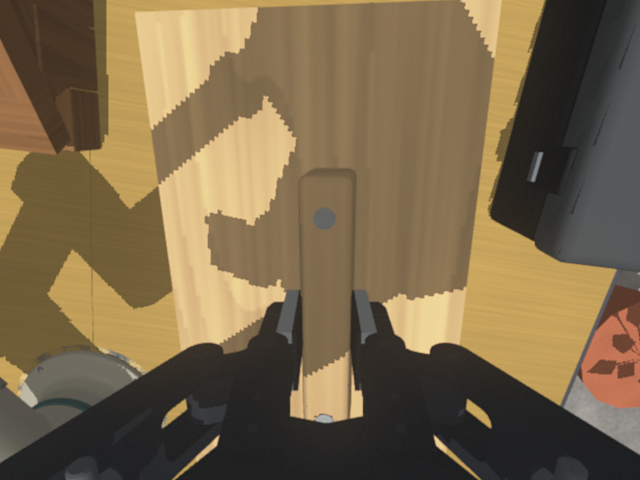

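The board hangs over the block: its shadow lies on the block and it sits above it in the side view. Next I'll see which way it's tilted and get its centre from the side camera.

```bash
cat > brd.py <<'E'
from meas import *
def brd(nm,tag,zlo,zhi,xlim=(.2,.62),ylim=(-.48,-.12)):
    z=np.load(nm+tag+".npz");P=z["P"];hsv=cv2.cvtColor(z["im"],cv2.COLOR_RGB2HSV)
    m=np.isfinite(P).all(-1)&(P[...,2]>zlo)&(P[...,2]<zhi)&(P[...,0]>xlim[0])&(P[...,0]<xlim[1])&(P[...,1]>ylim[0])&(P[...,1]<ylim[1])&(hsv[...,1]>60)
    X=P[m];rng=np.random.default_rng(1);best=(0,)
    for _ in range(400):
        a,b,c=X[rng.choice(len(X),3,False)];n=np.cross(b-a,c-a);L=np.linalg.norm(n)
        if L<1e-4:continue
        n/=L;n*=np.sign(n[2])
        if n[2]<.9:continue
        k=(abs((X-a)@n)<.002).sum()
        if k>best[0]:best=(k,n,a)
    I=X[abs((X-best[2])@best[1])<.004];c=I.mean(0);n=np.linalg.svd(I-c,full_matrices=False)[2][2];n*=np.sign(n[2])
    mm=m&(abs((P-c)@n)<.006);k,l,s,_=cv2.connectedComponentsWithStats(mm.astype(np.uint8));i=1+s[1:,4].argmax();I=P[l==i]
    r=cv2.minAreaRect((I[:,:2]*1000).astype(np.float32));print(nm,tag,"n",n.round(3),"z",c[2].round(4),I[:,2].min().round(4),I[:,2].max().round(4),r);return n
E
python3 - <<'E'
from brd import *
for nm in ("side","scene","wrist"):
    n=brd(nm,"16",.25,.42)
    R=rot(manip.get_state()["ee_rot"]);print("  n in tool",(R.T@n).round(3))
E
```

```text
side 16 n [-0.033  0.127  0.991] z 0.3394 0.3238 0.3484 ((407.0347900390625, -296.296630859375), (243.17660522460938, 143.99342346191406), 9.580724716186523)
  n in tool [-0.993 -0.115  0.014]
scene 16 n [-0.034  0.132  0.991] z 0.3367 0.3225 0.3486 ((406.20751953125, -295.20819091796875), (248.81381225585938, 140.98533630371094), 9.621959686279297)
  n in tool [-0.993 -0.12   0.015]
wrist 16 n [-0.036  0.134  0.99 ] z 0.3366 0.3238 0.3484 ((448.55218505859375, -291.57025146484375), (157.3362274169922, 139.98526000976562), 9.516980171203613)
  n in tool [-0.992 -0.122  0.016]
```

All three cameras agree: 7° of tilt about the long axis, yaw 9.6° against the block's 9.5°, centre within about 1–2 mm. The low edge will land first at about 263 mm of descent. I'll go down to just above that.

Request:
play_rows --plan '[[[1,0.02,0,0,0],[1,0.05,-0.001,0,0],[1,0.085,-0.0015,0,0],[1,0.12,-0.002,0,0],[1,0.155,-0.003,0,0],[1,0.19,-0.0035,0,0],[1,0.215,-0.004,0,0],[1,0.235,-0.004,0,0],[1,0.248,-0.0045,0,0],[1,0.255,-0.0045,0,0],[1,0.255,-0.0045,0,0]]]'

```text
clock: 17.05
position: [0.4076, -0.3009, 0.0792]
ee_rot: [-0.065, -0.704, -0.054, 0.706]
contact_force: [1.0, 1.0, -3.6]
width: 0.019
```

```bash
python3 - <<'E'
from brd import *
from tgt import go
st,im,d,P=shot("side","17");shot("scene","17")
go((.409,-.304,.335-.279),-170.5)
for nm in ("side","scene"): brd(nm,"17",.045,.12)
E
```

```text
pos [ 0.4084 -0.3021  0.0803] F [-0.6  0.5 -3.4] w 0.0192
[[ 4.000e-04  1.680e-01 -9.858e-01]
 [-1.750e-02 -9.856e-01 -1.680e-01]
 [-9.998e-01  1.740e-02  2.600e-03]]
shift tool [ 0.0244  0.0015 -0.0003] turn 0.17284335490776925 q [-0.76  0.28  1.85 -0.01  0.99  0.65]
side 17 n [-0.034  0.13   0.991] z 0.0842 0.0694 0.0951 ((406.0826110839844, -293.97705078125), (243.76528930664062, 142.49761962890625), 9.595404624938965)
scene 17 n [-0.036  0.131  0.991] z 0.0825 0.0677 0.0956 ((407.33624267578125, -294.44427490234375), (248.62930297851562, 140.5586700439453), 10.001419067382812)
```

View pics/side17.png

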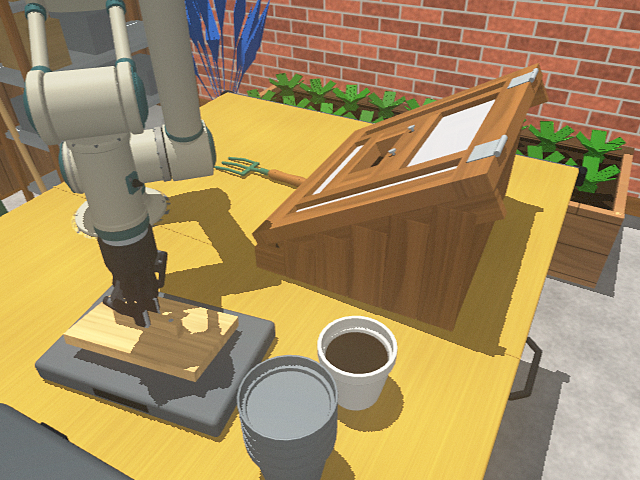

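The board is over the block with its low edge about 8 mm above it. I'll ease the grip to 20 N and creep down with a 1.5 mm correction.

Request:
play_rows --plan '[[[1,0.002,0.001,0,0],[1,0.004,0.0015,0,0],[1,0.006,0.0015,0,0],[1,0.008,0.0015,0,0],[1,0.01,0.0015,0,0],[1,0.012,0.0015,0,0],[1,0.014,0.0015,0,0]]]' --grip_force 20

```text
clock: 17.85
position: [0.409, -0.3045, 0.0666]
ee_rot: [-0.066, -0.704, -0.053, 0.705]
contact_force: [-0.6, -1.9, -0.4]
width: 0.019
```

```bash
python3 - <<'E'
from brd import *
st,im,d,P=shot("side","18");shot("scene","18")
print(st["position"],st["contact_force"],st["width"])
for nm in ("side","scene"): brd(nm,"18",.045,.12)
E
```

```text
[ 0.40904191 -0.30451369  0.06657114] [-0.56049321 -1.90810754 -0.37204188] 0.019005327287831518
side 18 n [-0.019  0.114  0.993] z 0.071 0.0564 0.0801 ((407.43511962890625, -296.84747314453125), (242.21719360351562, 143.53211975097656), 9.460586547851562)
scene 18 n [-0.021  0.116  0.993] z 0.0684 0.0556 0.08 ((408.2620849609375, -296.5106201171875), (250.89942932128906, 141.28797912597656), 9.80257797241211)
```

The edge has touched, with light forces. I'll go on down to lay it flat.

Request:
play_rows --plan '[[[1,0.0015,0,0,0],[1,0.003,0,0,0],[1,0.0045,0,0,0],[1,0.006,0,0,0]]]'

```text
clock: 18.35
position: [0.4098, -0.3057, 0.0611]
ee_rot: [0.067, 0.705, 0.052, -0.704]
contact_force: [1.0, -3.1, 2.0]
width: 0.0191
```

```bash
python3 - <<'E'
from brd import *
st,im,d,P=shot("side","19");shot("scene","19")
print(st["position"],st["contact_force"],st["moment"],st["width"])
for nm in ("side","scene"): brd(nm,"19",.045,.12)
E
```

```text
[ 0.40977148 -0.30565563  0.06106161] [ 1.00452344 -3.0636791   1.96303018] [-0.2866406   0.04621857  0.05055053] 0.01912309335170134
side 19 n [-0.008  0.049  0.999] z 0.0654 0.0558 0.0716 ((407.77386474609375, -296.0369873046875), (243.2145538330078, 143.1629180908203), 9.880535125732422)
scene 19 n [-0.008  0.048  0.999] z 0.0635 0.0546 0.0708 ((408.67205810546875, -295.86907958984375), (245.9071044921875, 141.6376953125), 9.91599178314209)
```

Request:
play_rows --plan '[[[1,0.0015,0,0,0],[1,0.003,0,0,0],[1,0.004,0,0,0],[1,0.004,0,0,0]]]'

```text
clock: 18.85
position: [0.4102, -0.3068, 0.0575]
ee_rot: [0.068, 0.705, 0.052, -0.704]
contact_force: [-1.1, -4.9, 4.8]
width: 0.0192
```

```bash
python3 - <<'E'
from brd import *
st,im,d,P=shot("side","20");shot("scene","20")
print(st["position"],st["contact_force"],st["moment"],st["width"])
for nm in ("side","scene"): brd(nm,"20",.045,.12)
E
```

```text
[ 0.41022044 -0.30680981  0.05748158] [-1.13885478 -4.86465044  4.7960859 ] [-0.54497233  0.27009092  0.11040277] 0.019246288290565343
side 20 n [-0.001  0.009  1.   ] z 0.062 0.0555 0.068 ((408.11859130859375, -296.1690673828125), (243.457275390625, 143.8589324951172), 9.898119926452637)
scene 20 n [-0.003  0.012  1.   ] z 0.0608 0.0543 0.067 ((408.3167724609375, -295.40521240234375), (245.78924560546875, 142.5675506591797), 9.7633638381958)
```

Flat to 0.6° and centred within 2 mm. I'll settle the last bit and open the jaws slowly.

Request:
play_rows --plan '[[[1,0.001,0,0,0],[0.78,0.001,0,0,0],[0.74,0.001,0,0,0],[0.7,0,0,0,0],[0.62,0,0,0,0],[0.55,0,0,0,0],[0.5,-0.002,0,0,0],[0.5,-0.002,0,0,0]]]'

```text
clock: 19.75
position: [0.4102, -0.3066, 0.0596]
ee_rot: [0.068, 0.705, 0.052, -0.704]
contact_force: [0.5, -0.8, -0.8]
width: 0.0427
```

```bash
python3 - <<'E'
from brd import *
st,im,d,P=shot("wrist","21")
print(st["position"],st["contact_force"],st["moment"],st["width"])
shot("side","21");brd("side","21",.045,.12)
E
```

```text
[ 0.41023829 -0.30661335  0.05961353] [ 0.49564291 -0.81838816 -0.83502656] [-0.0049942  -0.01155018 -0.05156393] 0.042695877056978804
side 21 n [ 0.001 -0.001  1.   ] z 0.0611 0.0551 0.0671 ((407.91986083984375, -296.1707763671875), (242.2729034423828, 144.362060546875), 10.161646842956543)
```

View pics/wrist21.png

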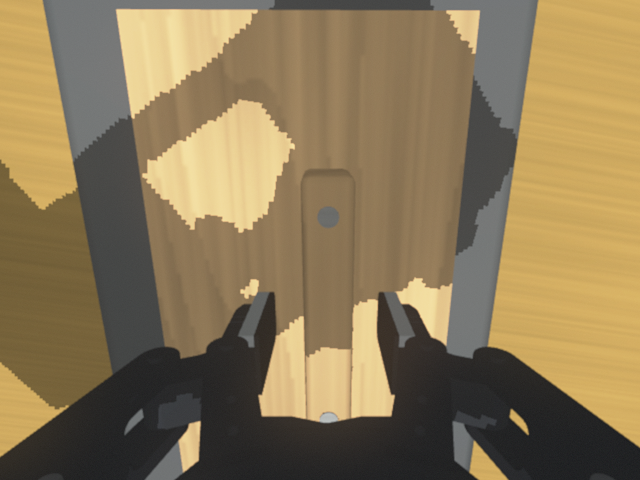

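The jaws are open with no force, and the board is flat on the block. I'll raise the gripper straight up and clear to check the result.

Request:
play_rows --plan '[[[0.5,-0.02,0,0,0],[0.5,-0.045,0,0,0],[0.5,-0.08,0,0,0],[0.5,-0.12,0,0,0],[0.5,-0.16,0,0,0],[0.5,-0.2,0,0,0],[0.5,-0.24,0,0,0],[0.5,-0.26,0,0,0],[0.5,-0.26,0,0,0]]]'

```text
clock: 20.75
position: [0.4105, -0.3019, 0.3231]
ee_rot: [0.07, 0.707, 0.05, -0.702]
contact_force: [0.7, -0.3, 0.1]
width: 0.0425
```

```bash
python3 - <<'E'
from brd import *
for nm in ("side","scene","wrist"):
    st,im,d,P=shot(nm,"22");brd(nm,"22",.052,.068)
    m=np.isfinite(P).all(-1)&(abs(P[...,2]-.04)<.008)&(np.ptp(im.astype(int),axis=2)<40)&(P[...,0]<.63)&(P[...,0]>.2)&(P[...,1]<-.12)&(P[...,1]>-.47)
    k,l,s,c=cv2.connectedComponentsWithStats(m.astype(np.uint8));b=P[np.isin(l,[i for i in range(1,k) if s[i,4]>300])]
    print("block",cv2.minAreaRect((b[:,:2]*1000).astype(np.float32)))
print(st["position"],st["clock"])
E
```

```text
side 22 n [ 0.    -0.001  1.   ] z 0.0611 0.055 0.0671 ((407.80450439453125, -295.91265869140625), (242.6342010498047, 144.41464233398438), 9.759188652038574)
block ((406.78912353515625, -294.2249450683594), (341.54156494140625, 220.7876739501953), 9.542022705078125)
scene 22 n [-0.     0.001  1.   ] z 0.0601 0.0542 0.0661 ((406.357177734375, -296.50909423828125), (249.125, 141.34042358398438), 9.69946575164795)
block ((410.250244140625, -294.0237731933594), (340.8274230957031, 218.7062225341797), 10.24150276184082)
wrist 22 n [-0.001  0.     1.   ] z 0.0602 0.057 0.0635 ((407.9884033203125, -297.32330322265625), (240.5845947265625, 140.4206085205078), 9.81477165222168)
block ((407.55841064453125, -292.3085632324219), (338.0209045410156, 220.06109619140625), 9.198531150817871)
[ 0.40905878 -0.30058589  0.31906377] 20.85
```

View pics/side22.png

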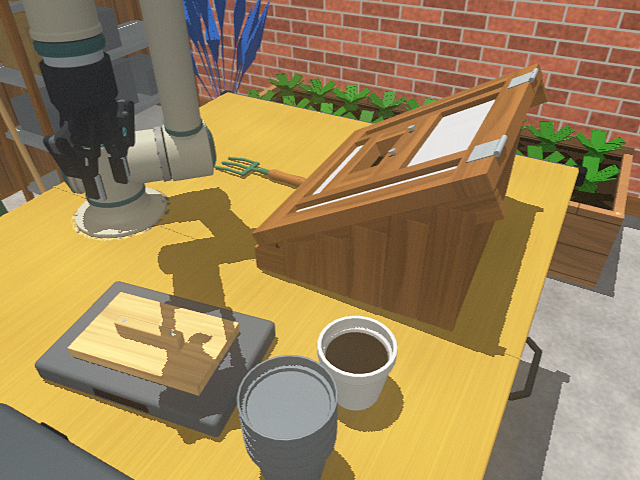

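View pics/wrist22.png

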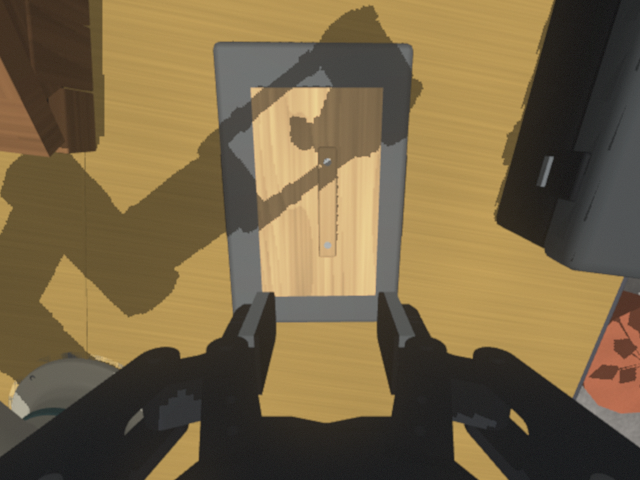

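The side and wrist views show the board flat, handle up and square on the block, within about 2–5 mm of centre, with the pots at the same pixels as at the start. I'll hand it in.

```bash
python3 - <<'E'
from rig import manip
s=manip.get_state();print(s["clock"],s["qd"].round(3),s["contact_force"]);print(manip.sign_off())
E
```

```text
20.9 [ 0.     0.011  0.018  0.    -0.001 -0.001] [ 0.02440231 -0.13939166 -0.37668807]
the job is handed in; nothing more can be done
None
```

The vent board is off the lid and lying flat, handle up, on the kneeling block. I handed the job in at 20.9 s with the robot touching nothing.

**What I did:** I pushed the board 21.6 mm to the left by its handle's right end until it stopped dead, at about 16 N. I then gripped the handle, eased back about 2 mm, took the board off the screw heads, and laid it down at a creep with a light grip.

**Last checks:**
- **Flatness:** the board is level to 0.1°, with its top at 60–61 mm.
- **Squareness:** its yaw is 9.7–9.8°. I measured the block at 9.2–10.2°, depending on the camera.
- **Centring:** the side camera puts the board 2 mm from the block's middle. The scene and wrist cameras put it at 4.6 and 5 mm, where their view of the block's edges was poorer.
- **Pots:** both stand at the same places in the side picture as at the start. I judged that by eye and did not measure it.

**What did not go as described:**
- **Fingertips:** they end about 27 mm short of the reported TCP, so my first pass at pushing went over the handle without touching it.
- **Lift:** the tool could not be tilted, so the board did not come off quite straight. It hinged on its uphill edge from 30° to about 13° while coming off the heads. The sideways force peaked at about 9 N, then dropped to the board's weight alone as it came free.

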